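Measure a toe bone on the small measuring board

ROBOT

A 6-joint arm with a two-finger parallel gripper is mounted at the origin on the work surface. World frame = base frame: x ahead of the robot, y to its left, z up, the work surface at z = 0. Lengths are in m, angles in rad, forces in N, time in s.
With the tool pointing down it reaches from about 0.375 to 0.9 m from the base axis. Payload 3.1 kg.
Tool frame: the origin (TCP) lies midway between the tips of the shut fingers; the grasp point (between the pads) lies bot.pinch_z behind it (bot.pinch_z is the distance from the TCP to the grasp point, in m); z points along the fingers, x is the direction in which the jaws open and shut, and the axes are right-handed (so a half turn about z gives the same grasp; the last joint's range is limited). The gripper opens to 87 mm and grips with 3 to 60 N. Pads are 19 mm wide; open, the fingers measure 117 mm over their backs; the gripper's body (75 mm by 190 mm) begins 51 mm behind the grasp point.
Start: joints at [-0.178, 0.527, 1.433, -0, 1.181, -0.178], TCP at [0.625, 0, 0.223] pointing down, gripper open.
Joint ranges: [-3.08, 3.08], [-0.75, 2.2], [0.22, 2.44], [-1.43, 4.57], [0, 2.65], [-2.85, 2.85]. Speed limits (rad/s): [2.79, 2.79, 3.14, 3.14, 3.14, 3.14].

INTERFACE

Orientations are given as a 3x3 rotation matrix whose columns are the frame's x, y, z axes.
In Python, from station import monitor, get_image, camera_info, bot gives the robot as it stands.
- The arm moves only by the tool jog_arm, never from a script. Its argument "rows" is a list of rows, each an object with "linear": the shift along the tool's x, y, z in cm, a list of three; "twist": the turn, a rotation vector about the tool's x, y, z in degrees, a list of three. A call has 1 to 12 rows; each row shifts and turns the commanded pose from where the row before left it, along the tool's axes as they then stand; what a row does not reach is not made up. A row lasts 1/10 s, in which the tool goes at most 50 mm and 8.59 degrees, less where a joint would pass 70% of its speed; a pose out of reach is approached as far as the arm can. A call with a gripper value outside its range is refused whole. "hand" is the gripper's target within -1 to 1 (fully open at 1, half-way at 0, shut at -1), set as the call begins (left out, the last holds). The fingers move at their own pace and stop on an object; "squeeze" is the grip in N (left out, the last holds). Time passes only in rows, so rows that do not move let the fingers close. It gives the time, the measured TCP pose, the force and the opening at its end, in the units of the state.
- monitor.state(): the state, without advancing time (a new reading comes with each control period).
- get_image(name): name is "scene" or "side" or "wrist"; returns the picture (384x512x3 uint8, red, green, blue); there is no depth.
- camera_info(name): a dict with "mtx" (3x3 intrinsics, pixels), "k1" (the pictures are not rectified: a ray, as slopes to the right and down, at radius r is drawn at 1 + k1 r^2 times it, then the intrinsics apply), "R" (3x3) and "t" (3): a world point X has camera coordinates R X + t. Camera axes: x right, y down, z forward; pixel columns grow to the right and rows downward; lengths in m; the calibration is good to about 2 mm. A picture is of the moment at which its call begins: read the wrist's pose just before it. camera_info takes no time and is no camera call; for the wrist camera it gives the pose at the moment of the call.
- bot.job_done(): hands the job in, once; it reports no verdict.
The state is a dict: "clock": time; "joint_positions": joint angles; "qd": joint speeds; "tau": joint torques, N m; "eef_pos": TCP position; "ee_rot": TCP orientation; "force": force on the tool from outside, world axes, zero at the start; "ft_torque": the same for the moment, N m; "width": finger opening in m.
Only numpy, scipy, OpenCV 4.12 (cv2) and the standard library are available. Lean on these libraries where they do the work, as an engineer would, in place of code of your own. Each camera call takes 0.05 s, during which the arm holds its last target.

TASK

Measure the length of the longest of the three toe bones in the foam tray. Lift it out, lay it lengthways on the measuring board with one end flat against the fixed end plate and let go of it; then bring the slide up gently until it just touches the other end, without squeezing hard, and leave bone and slide like that so that the length can be read off the scale. Leave the other bones, the red box and the magnifier where they are.

Things in the scene. Friction and masses are not known exactly. Their poses are not given: they have to be found in the camera images.
- toe_bone_center (a point): Longest of three loose cattle toe bones, tan, lying flat: about 64 mm long (exact length: to be measured), ends 32 wide, shaft 28 wide. Squared upper end 28 high, shaft 23, rounded lower end 24. Point: mid-length, mid-width, 14 mm above its underside; x along it from upper to lower end, z up. In the foam only its ends are within reach, at the thumb notches; for the board take it across the shaft.
- foam_tray: Fixed low white tray with dark foam, 166 (x) by 180 (y) mm, foam top 40 mm above the table, level with the bone's top. Origin: centre of underside. Three cut-outs along x, centred at y = -52, 0, +52 mm, 38 mm wide: floor 12 mm above the table over the middle 70 mm, then at both ends a thumb notch 30 mm long, 44 wide, floor 15 mm above the table. A bone lies along each.
- short_bone_center (a point): Bystander: a shorter toe bone in another cut-out, loose, 42 mm long, 31 wide, 26 high. Point at its centre, 13 mm above its underside; x along it.
- thin_bone_center (a point): Bystander: a slender toe bone in another cut-out, loose, 52 mm long, 20 wide, 20 high. Point at its centre, 10 mm above its underside; x along it.
- board: Measuring board, fixed: white base 214 (x) by 120 (y) mm, flat top 17 mm above the table. Origin: centre of underside; x is the measuring direction. At its -x end the fixed aluminium end plate, 104 mm wide, top 62 mm above the table, measuring face at x = -85 mm looking to +x. Guide rails, tops 23 mm above the table, run along both edges beyond y = +-53 mm. The top between is clear.
- end_plate (a point): Middle of the end plate's measuring face, on the face, 31 mm above the table; axes as the board's: x points out of the face, along the board, towards the slide.
- slide (a joint): Distance between the faces of end plate and slide (m), as read on the scale: 0 shut, 0.095 fully open (too little for fingers at both ends of the bone); starts at 0.08 to 0.095. The slide is an upright aluminium plate 12 mm thick, 100 wide, top 60 mm above the table, with a carriage and knob behind it. It runs with about 1.5 N of friction and stays where it is left.
- slide_knob (a point): Middle of the slide's upright round black knob, 22 mm across, 24 mm tall; point 48 mm above the table, 52 mm behind (+x of) the slide's measuring face. Knob top 60 mm above the table; below it a thinner neck on the carriage, whose top is 30 mm above the table. Axes as the board's.
- finds_box: Bystander: open red plastic box 110 x 150 x 50 mm, empty, loose, beyond the tray and the board. Origin: centre of its underside. (Tray and board stand to either side of straight ahead of the robot, either way round; the table between them is bare for 140 mm or more, room to put a bone down.)
- magnifier: Bystander: round magnifier lying flat, loose, 52 mm across, 8 mm thick, black handle along its x to 106 mm from the centre, 12 mm thick. Origin: centre of the lens's underside.
Not all that is in view belongs to the job. What is shaped like the part that bears toe_bone_center but purple, turquoise or yellow is not meant.

How it is judged:
By the outcome, as a careful person would: the job done as asked, in the order asked, and still so for the second after the job is handed in, with the robot touching nothing.
It also fails if it takes over 72 s, if anything falls off the work surface, if the arm or the gripper's body presses on something with over 40 N, if the wrist force passes 120 N, or if a joint passes its speed limit or range.

## Working session

There is one attempt and no reset: what is moved stays moved. The work goes in short steps, Python scripts to look and compute and a tool call to move; the robot and the scene stay as the last step left them, time stands still between calls to the robot, and variables do not carry over. Pictures are saved under pics/ and viewed, and the job is handed in when it is done.

Besides the shell and the picture viewer there is one more tool, called after "Request:" in YAML: its name, and indented under it one key for each argument. jog_arm: Moves the arm, as the interface text tells. Its arguments: {"type":"object","properties":{"rows":{"type":"array"},"hand":{"type":"number"},"squeeze":{"type":"number"}},"required":["rows"]}

```bash
ls; mkdir -p pics; python3 - <<'E'
from station import monitor,get_image,camera_info,bot
import cv2,numpy as np
s=monitor.state();print(s['clock'],s['eef_pos'],s['ee_rot'],s['width'],bot.pinch_z)
for n in ['scene','side','wrist']:
    c=camera_info(n);print(n,c)
    cv2.imwrite(f'pics/{n}0.png',get_image(n)[:,:,::-1])
E
```

```text
pics
0.0 [6.24287783e-01 1.71051255e-04 2.21571724e-01] [[ 9.99997763e-01 -2.92287811e-06 -2.11500009e-03]
 [-2.12026816e-06 -9.99999928e-01  3.79486735e-04]
 [-2.11500105e-03 -3.79481401e-04 -9.99997691e-01]] 0.08733153574534647 0.0187
scene {'mtx': array([[371.40098633,   0.        , 253.46629445],
       [  0.        , 371.40098633, 192.48636329],
       [  0.        ,   0.        ,   1.        ]]), 'k1': 0.04215548054779812, 'R': array([[ 7.79324158e-02,  9.96958282e-01,  8.49782983e-04],
       [ 8.02314637e-01, -6.22110723e-02, -5.93650575e-01],
       [-5.91791991e-01,  4.69464168e-02, -8.04722482e-01]]), 't': array([-0.08645136, -0.43554431,  1.18887737])}
side {'mtx': array([[354.70571066,   0.        , 254.00516525],
       [  0.        , 354.70571066, 192.9407512 ],
       [  0.        ,   0.        ,   1.        ]]), 'k1': -0.08781937398489283, 'R': array([[ 0.75589373, -0.65464693,  0.00787842],
       [-0.43613907, -0.51249356, -0.73968443],
       [ 0.48826978,  0.55568674, -0.67290777]]), 't': array([-0.44155719,  0.3210837 ,  0.5973916 ])}
wrist {'mtx': array([[315.74740418,   0.        , 254.09785796],
       [  0.        , 315.74740418, 191.04822263],
       [  0.        ,   0.        ,   1.        ]]), 'k1': -0.030034870869105244, 'R': array([[ 9.99995760e-01,  8.53311511e-04, -2.78427057e-03],
       [ 1.56693016e-03, -9.63565608e-01,  2.67467502e-01],
       [-2.45459426e-03, -2.67470731e-01, -9.63562859e-01]]), 't': array([-0.62419217, -0.0325786 ,  0.39112914])}
```

View pics/scene0.png

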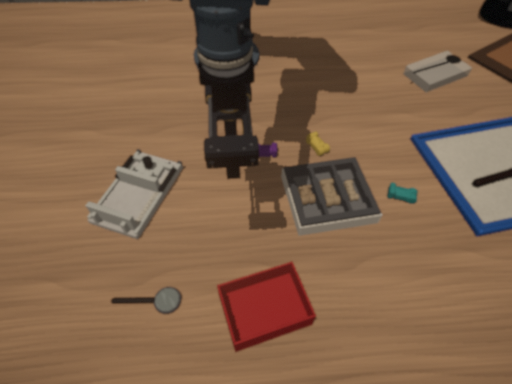

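View pics/side0.png

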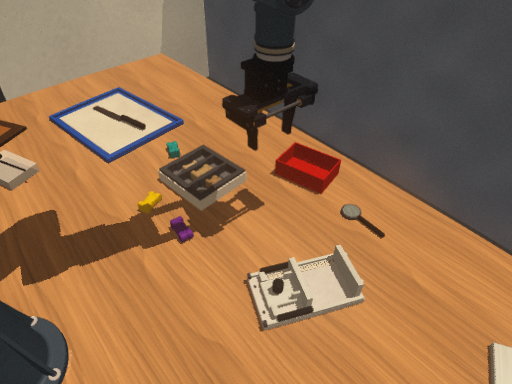

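View pics/wrist0.png

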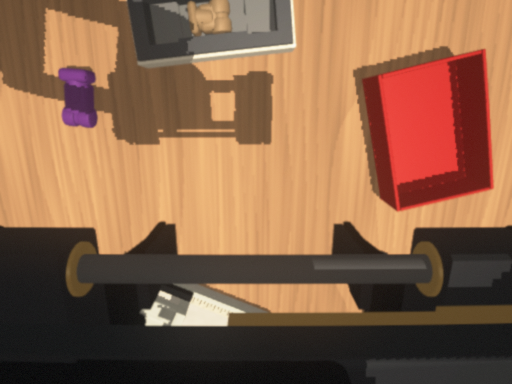

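Scene picture: tray at about (330,193), board at (137,195), and the knob at (148,162). The end plate is on the far side (+x). Purple, yellow and turquoise decoys lie on the table. Next I'll write helpers and zoom in.

```bash
cat > h.py <<'E'
import numpy as np,cv2
def cam(name):
    from station import camera_info
    return camera_info(name)
def ray(c,px):
    px=np.atleast_2d(np.float64(px)); K=c['mtx']
    d=cv2.undistortPoints(px.reshape(-1,1,2),K,np.array([c['k1'],0,0,0.])).reshape(-1,2)
    d=np.c_[d,np.ones(len(d))]@c['R']
    return -c['R'].T@c['t'],d
def plane(c,px,z):
    o,d=ray(c,px); return o+d*((z-o[2])/d[:,2])[:,None]
def proj(c,X):
    X=np.atleast_2d(np.float64(X))
    return cv2.projectPoints(X.reshape(-1,1,3),cv2.Rodrigues(c['R'])[0],c['t'],c['mtx'],np.array([c['k1'],0,0,0.]))[0].reshape(-1,2)
def tri(c1,p1,c2,p2):
    o1,d1=ray(c1,p1);o2,d2=ray(c2,p2);d1=d1[0];d2=d2[0]
    s=np.linalg.lstsq(np.c_[d1,-d2],o2-o1,rcond=None)[0]
    a=o1+s[0]*d1;b=o2+s[1]*d2
    return (a+b)/2,np.linalg.norm(a-b)
E
python3 - <<'E'
import cv2
a=cv2.imread('pics/scene0.png')
cv2.imwrite('pics/sc_tray.png',cv2.resize(a[140:240,270:390],None,fx=6,fy=6,interpolation=2))
cv2.imwrite('pics/sc_board.png',cv2.resize(a[140:240,80:200],None,fx=6,fy=6,interpolation=2))
b=cv2.imread('pics/side0.png')
cv2.imwrite('pics/si_board.png',cv2.resize(b[235:335,240:370],None,fx=6,fy=6,interpolation=2))
E
```

```text
(no output)
```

View pics/sc_tray.png

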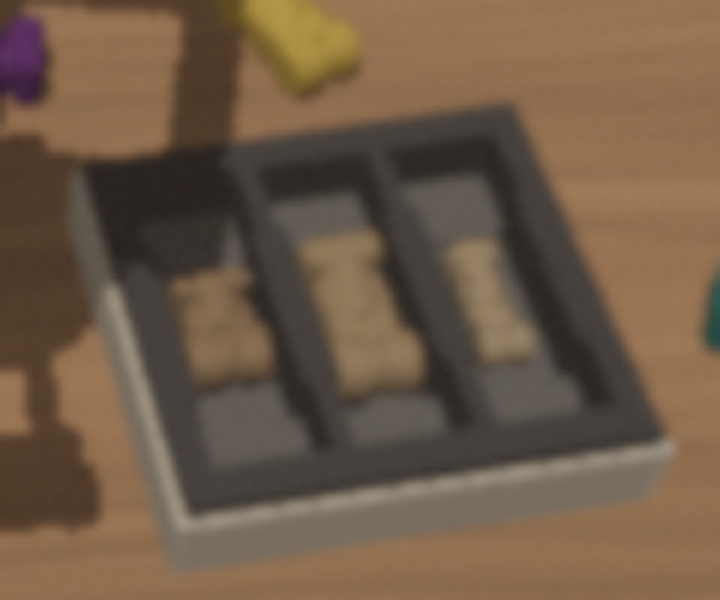

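View pics/sc_board.png

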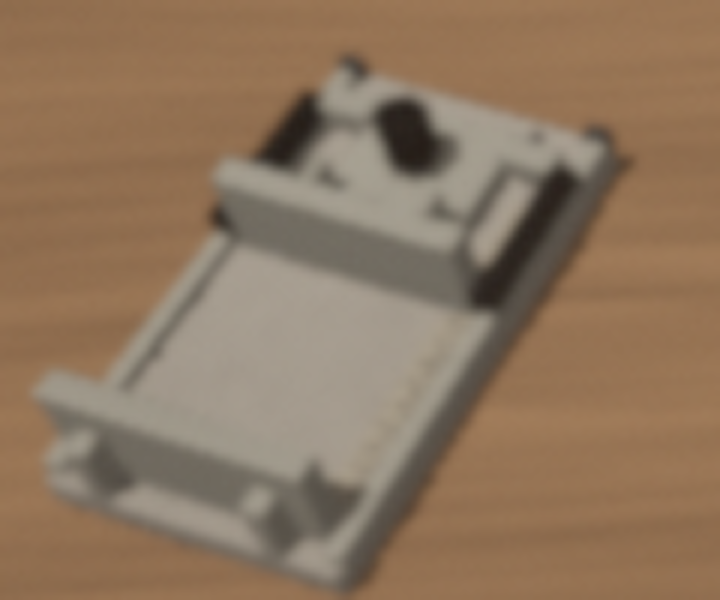

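View pics/si_board.png

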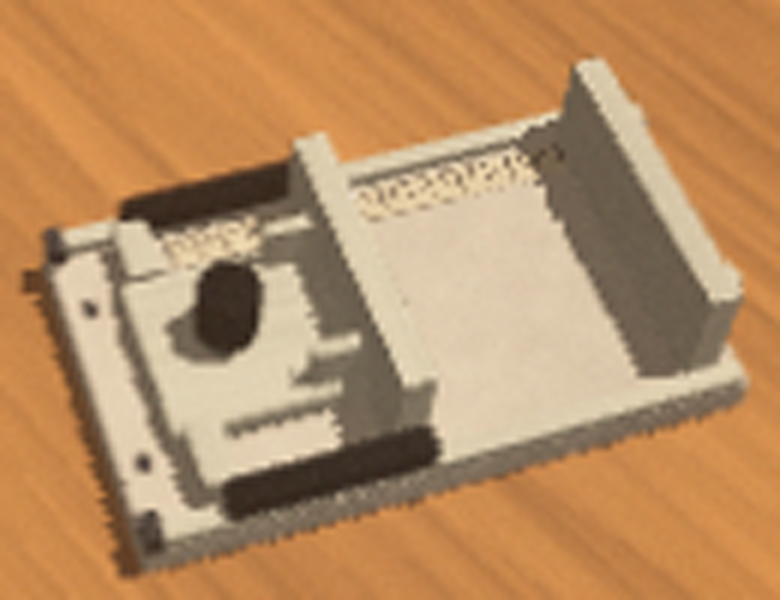

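```bash
python3 - <<'E'
from h import *
c=cam('scene');s=cam('side');w=cam('wrist')
f=lambda p,o:np.array(p)/6.+o-0.5+0.08
sc=lambda p:f(p,np.array([270,140])); sb=lambda p:f(p,np.array([80,140])); si=lambda p:f(p,np.array([240,235]))
P=plane(c,[sc(p) for p in [(78,170),(515,105),(668,445),(185,520)]],0.04);print(P,P.mean(0))
for i in range(4):print(np.linalg.norm(P[i]-P[i-1]))
print('bone mid ends',plane(c,[sc((343,240)),sc((380,385))],0.04))
print('endplate tops',plane(c,[sb((40,380)),sb((320,485))],0.062),plane(s,[si((595,65)),si((720,295))],0.062))
print('slide tops',plane(c,[sb((225,170)),sb((470,250))],0.06),plane(s,[si((310,140)),si((420,385))],0.06))
print('knob',plane(c,[sb((400,108))],0.06),plane(s,[si((235,272))],0.06))
print('wristcam',-w['R'].T@w['t'],w['R'][2])
E
```

```text
[[0.51043729 0.11436902 0.04      ]
 [0.49074234 0.28972228 0.04      ]
 [0.65182332 0.30465083 0.04      ]
 [0.66942645 0.13146327 0.04      ]] [0.58060735 0.21005135 0.04      ]
0.15990549714017713
0.1764558165233628
0.1617712728635692
0.17407987075732834
bone mid ends [[0.55238758 0.2093902  0.04      ]
 [0.61889698 0.20967609 0.04      ]]
endplate tops [[ 0.59184752 -0.30638444  0.062     ]
 [ 0.64261153 -0.20630702  0.062     ]] [[ 0.63216343 -0.21713704  0.062     ]
 [ 0.58839722 -0.30490452  0.062     ]]
slide tops [[ 0.4989752  -0.25747902  0.06      ]
 [ 0.54399388 -0.16454538  0.06      ]] [[ 0.53397767 -0.17337004  0.06      ]
 [ 0.49263247 -0.26252293  0.06      ]]
knob [[ 0.47267688 -0.19595594  0.06      ]] [[ 0.47793597 -0.19501178  0.06      ]]
wristcam [0.62525444 0.07374717 0.38397164] [-0.00218796 -0.26751692 -0.96355068]
```

Request:
jog_arm:
  rows:
    - {"linear":[-0.75,3.75,-0.5],"twist":[0,0,0]}
    - {"linear":[-0.75,3.75,-0.5],"twist":[0,0,0]}
    - {"linear":[-0.75,3.75,-0.5],"twist":[0,0,0]}
    - {"linear":[-0.75,3.75,-0.5],"twist":[0,0,0]}
    - {"linear":[-0.75,3.75,-0.5],"twist":[0,0,0]}
    - {"linear":[-0.75,3.75,-0.5],"twist":[0,0,0]}
    - {"linear":[-0.75,3.75,-0.5],"twist":[0,0,0]}
    - {"linear":[-0.75,3.75,-0.5],"twist":[0,0,0]}
    - {"linear":[0,0,0],"twist":[0,0,0]}
    - {"linear":[0,0,0],"twist":[0,0,0]}

```text
clock: 1.15
eef_pos: [0.5644, -0.3007, 0.2621]
ee_rot: [[1.0, -0.002, -0.001], [-0.002, -1.0, 0.001], [-0.001, -0.001, -1.0]]
force: [-0.3, 1.2, 0.0]
width: 0.0868
```

```bash
cat > snap.py <<'E'
import sys,pickle
from station import monitor,get_image,camera_info
import cv2
n,f=sys.argv[1:3]
c=camera_info(n);s=monitor.state();im=get_image(n)[:,:,::-1]
print(s['clock'],s['eef_pos'].round(4),s['ee_rot'].round(4).tolist(),s['width'],s['force'].round(2))
pickle.dump((c,s),open(f'pics/{f}.pkl','wb'))
cv2.imwrite(f'pics/{f}_raw.png',im);cv2.imwrite(f'pics/{f}.png',cv2.resize(im,(768,576),interpolation=2))
E
python3 snap.py wrist board1
```

```text
1.15 [ 0.5644 -0.3007  0.2621] [[1.0, -0.0022, -0.0005], [-0.0022, -1.0, 0.0011], [-0.0005, -0.0011, -1.0]] 0.08681742401261866 [-0.31  1.24  0.01]
```

View pics/board1.png

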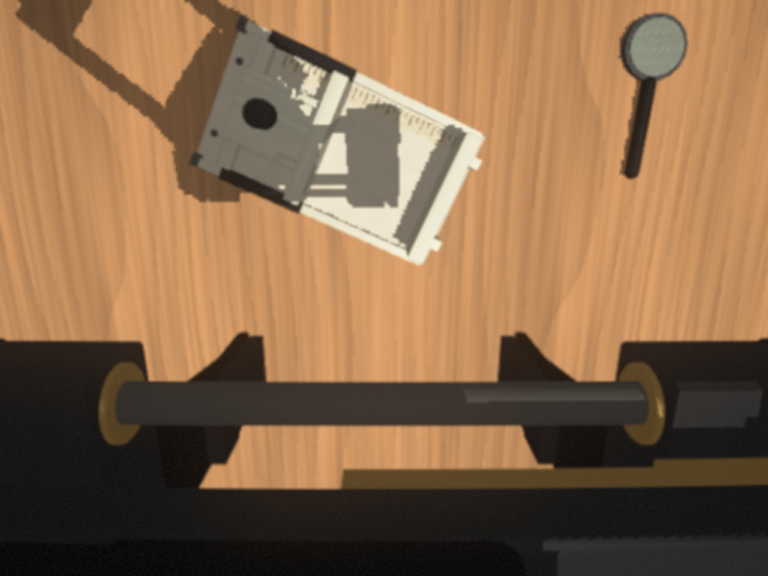

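The whole board is in view: knob at about (260,114), end plate from (470,135) to (412,255), in 1.5x pixels. I'll zoom in.

```bash
python3 - <<'E'
import cv2
a=cv2.imread('pics/board1_raw.png')[5:180,120:330]
a=cv2.resize(a,None,fx=3.4,fy=3.4,interpolation=2)
cv2.imwrite('pics/b1z.png',a)
E
```

```text
(no output)
```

View pics/b1z.png

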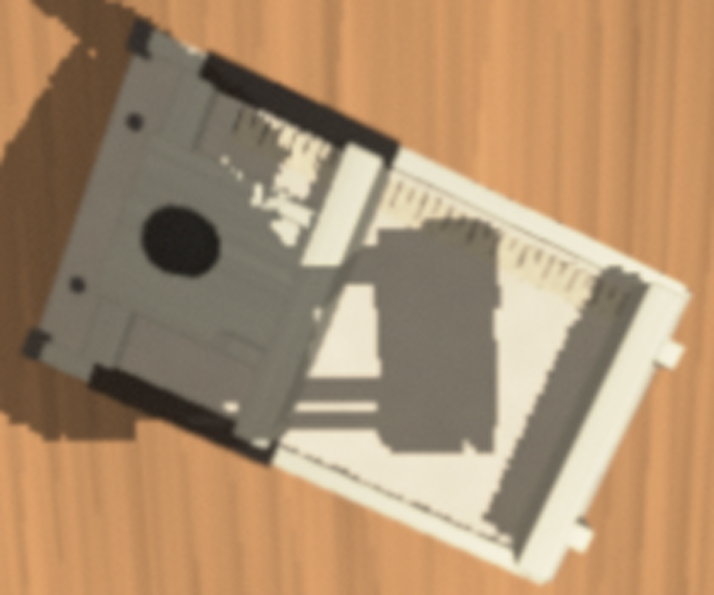

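```bash
python3 - <<'E'
from h import *;import pickle
c,s=pickle.load(open('pics/board1.pkl','rb'))
f=lambda L:[((u+.5)/3.4-.5+120,(v+.5)/3.4-.5+5) for u,v in L]
C=plane(c,f([(140,20),(688,290),(545,582),(26,357)]),0.020)
print(C.round(4));print([np.linalg.norm(C[i]-C[i-1]).round(4) for i in range(4)],C.mean(0))
E=plane(c,f([(648,282),(520,558)]),0.062);S=plane(c,f([(385,158),(275,445)]),0.06);K=plane(c,f([(181,241)]),0.06)
print('E',E,np.linalg.norm(E[0]-E[1]));print('S',S,'K',K)
for a,b in [(C[1],C[0]),(C[2],C[3])]:print('xdir',np.degrees(np.arctan2(*(b-a)[1::-1])))
for a,b in [(C[1],C[2]),(C[0],C[3]),E,S]:
    d=(b-a);print('ydir',np.degrees(np.arctan2(*d[1::-1]))-90)
E
```

```text
[[ 0.4566 -0.1216  0.02  ]
 [ 0.6479 -0.2106  0.02  ]
 [ 0.5984 -0.3184  0.02  ]
 [ 0.4063 -0.2334  0.02  ]]
[np.float64(0.1226), np.float64(0.211), np.float64(0.1186), np.float64(0.2101)] [ 0.52727968 -0.22099337  0.02      ]
E [[ 0.62623602 -0.20986882  0.062     ]
 [ 0.58620775 -0.30043753  0.062     ]] 0.09901996766645123
S [[ 0.54202883 -0.17226215  0.06      ]
 [ 0.50338338 -0.26202424  0.06      ]] K [[ 0.4759344  -0.19681991  0.06      ]]
xdir 155.0545473192805
xdir 156.14838460507193
ydir -204.6468382281289
ydir -204.21687431406482
ydir -203.8437864086384
ydir -203.29342605555007
```

Board pose: yaw about 155.8°, end plate face middle about (0.6055,-0.2555), slide at about 0.091. The sizes agree with those given to 2–3 mm. Now the tray.

Request:
jog_arm:
  rows:
    - {"linear":[0.15,-4.3,0],"twist":[0,0,0]}
    - {"linear":[0.15,-4.3,0],"twist":[0,0,0]}
    - {"linear":[0.15,-4.3,0],"twist":[0,0,0]}
    - {"linear":[0.15,-4.3,0],"twist":[0,0,0]}
    - {"linear":[0.15,-4.3,0],"twist":[0,0,0]}
    - {"linear":[0.15,-4.3,0],"twist":[0,0,0]}
    - {"linear":[0.15,-4.3,0],"twist":[0,0,0]}
    - {"linear":[0.15,-4.3,0],"twist":[0,0,0]}
    - {"linear":[0.15,-4.3,0],"twist":[0,0,0]}
    - {"linear":[0.15,-4.3,0],"twist":[0,0,0]}
    - {"linear":[0.15,-4.3,0],"twist":[0,0,0]}
    - {"linear":[0,0,0],"twist":[0,0,0]}

```text
clock: 2.4
eef_pos: [0.5796, 0.1799, 0.2623]
ee_rot: [[1.0, 0.008, -0.001], [0.008, -1.0, 0.003], [-0.001, -0.003, -1.0]]
force: [0.2, -0.3, 0.1]
width: 0.087
```

Request:
jog_arm:
  rows:
    - {"linear":[0,0,0],"twist":[0,0,0]}

```text
clock: 2.5
eef_pos: [0.5801, 0.1753, 0.2621]
ee_rot: [[1.0, 0.005, -0.001], [0.005, -1.0, -0.0], [-0.001, 0.0, -1.0]]
force: [1.0, 0.3, -0.1]
width: 0.087
```

```bash
python3 snap.py wrist tray1;python3 - <<'E'
import cv2
a=cv2.imread('pics/tray1_raw.png')[20:220,150:360]
cv2.imwrite('pics/t1z.png',cv2.resize(a,None,fx=3,fy=3,interpolation=2))
E
```

```text
2.5 [0.5801 0.1753 0.2621] [[1.0, 0.0047, -0.0012], [0.0047, -1.0, -0.0005], [-0.0012, 0.0005, -1.0]] 0.0869760291713853 [ 1.    0.25 -0.06]
```

View pics/t1z.png

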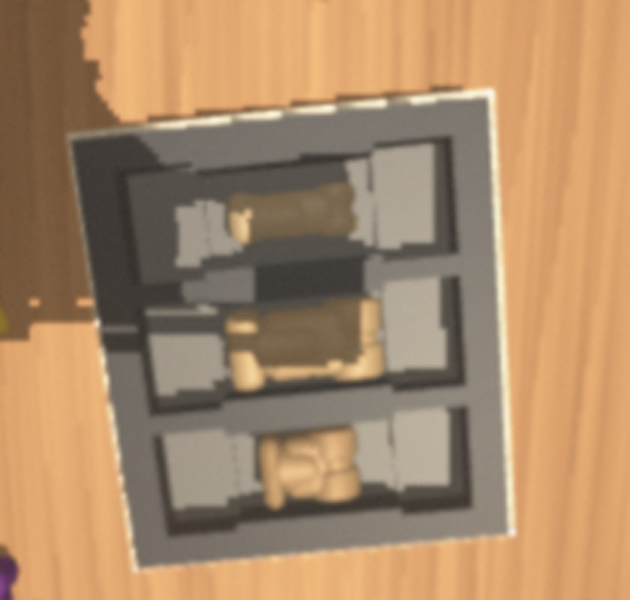

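The longest bone is in the middle cut-out, spanning about (227..384, 300..390). Its squared end looks to be on the left (toward the robot) and the lobed end on the right.

```bash
python3 - <<'E'
from h import *;import pickle
c,s=pickle.load(open('pics/tray1.pkl','rb'))
f=lambda L:[((u+.5)/3-.5+150,(v+.5)/3-.5+20) for u,v in L]
C=plane(c,f([(70,133),(492,92),(514,535),(137,570)]),0.042)
print(C.round(4),[np.linalg.norm(C[i]-C[i-1]).round(4) for i in range(4)],C.mean(0))
for a,b in [(C[0],C[1]),(C[3],C[2])]:print(np.degrees(np.arctan2(*(b-a)[1::-1])))
for a,b in [(C[2],C[1]),(C[3],C[0])]:print(np.degrees(np.arctan2(*(b-a)[1::-1]))-90)
# bone corners
B=plane(c,f([(227,310),(364,298),(383,378),(235,391),(226,350),(384,340)]),0.034);print(B.round(4),B[:4].mean(0),np.linalg.norm(B[5]-B[4]))
N=plane(c,f([(145,310),(452,275),(463,384),(153,413)]),0.04);print(N.round(4),N.mean(0))
E
```

```text
[[0.4872 0.2921 0.042 ]
 [0.6464 0.3073 0.042 ]
 [0.665  0.134  0.042 ]
 [0.5052 0.1174 0.042 ]] [np.float64(0.1756), np.float64(0.1599), np.float64(0.1743), np.float64(0.1607)] [0.5759597  0.21271924 0.042     ]
5.45624955000171
5.921882824183638
6.136036763511612
5.894245646601263
[[0.5449 0.2258 0.034 ]
 [0.6002 0.2309 0.034 ]
 [0.6087 0.1987 0.034 ]
 [0.5477 0.193  0.034 ]
 [0.5442 0.2098 0.034 ]
 [0.6087 0.2142 0.034 ]] [0.57536726 0.21210932 0.034     ] 0.06458555805676841
[[0.5128 0.2261 0.04  ]
 [0.6344 0.2403 0.04  ]
 [0.6408 0.1973 0.04  ]
 [0.5144 0.1847 0.04  ]] [0.57560529 0.21207279 0.04      ]
```

Request:
jog_arm:
  rows:
    - {"linear":[-0.1,-1.0,2.5],"twist":[0,0,-1.9]}
    - {"linear":[-0.1,-1.0,3],"twist":[0,0,-1.9]}
    - {"linear":[-0.1,-1.0,3],"twist":[0,0,-1.8]}
    - {"linear":[-0.1,-0.7,3],"twist":[0,0,0]}
    - {"linear":[0,0,3],"twist":[0,0,0]}
    - {"linear":[0,0,0],"twist":[0,0,0]}
    - {"linear":[0,0,0],"twist":[0,0,0]}
    - {"linear":[0,0,0],"twist":[0,0,0]}

```text
clock: 3.35
eef_pos: [0.5773, 0.2092, 0.1193]
ee_rot: [[0.995, 0.096, 0.003], [0.096, -0.995, 0.0], [0.003, -0.0, -1.0]]
force: [-0.1, 0.7, -0.1]
width: 0.087
```

```bash
python3 snap.py wrist tray2; python3 snap.py side tray2s; python3 - <<'E'
from h import *;import pickle
c,s=pickle.load(open('pics/tray2.pkl','rb'));c2,_=pickle.load(open('pics/tray2s.pkl','rb'))
R=s['ee_rot'];p=s['eef_pos'];d=np.array([.5762,.2122,.019])-p
print('tool shift cm',R.T@d*100,'yaw',np.degrees(np.arctan2(R[1,0],R[0,0])))
print(proj(c,[[.5762,.2122,.04],p]),proj(c2,[[.5762,.2122,.04],p]))
E
```

```text
3.35 [0.5773 0.2092 0.1193] [[0.9953, 0.0965, 0.0032], [0.0965, -0.9953, 0.0005], [0.0032, -0.0002, -1.0]] 0.08699687836478703 [-0.07  0.71 -0.06]
3.4 [0.5774 0.2094 0.1196] [[0.9953, 0.0967, 0.0038], [0.0967, -0.9953, 0.0006], [0.0039, -0.0002, -1.0]] 0.08695870887665788 [-0.07  1.11  0.37]
tool shift cm [-0.11510542 -0.30332135 10.03310781] yaw 5.535680773604221
[[252.1751924  195.27753978]
 [253.17010694 240.41848623]] [[201.23593533 167.92376275]
 [199.48540627 144.21132586]]
```

View pics/tray2.png

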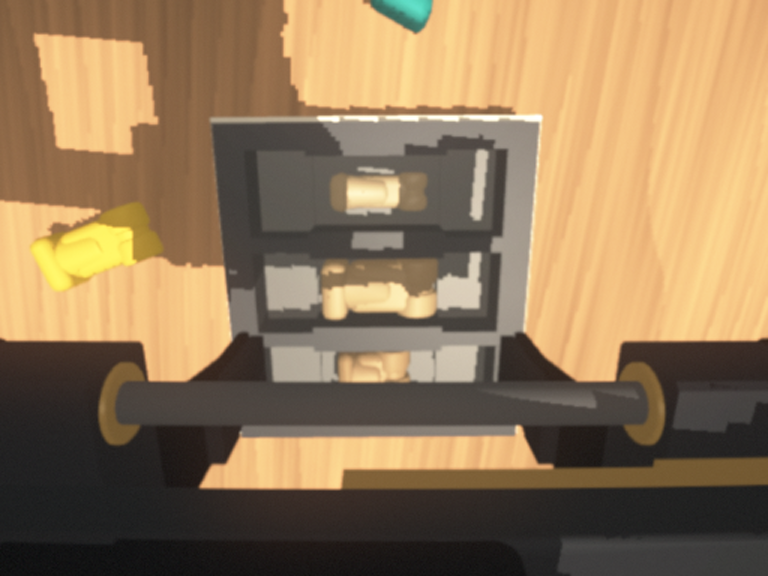

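View pics/tray2s.png

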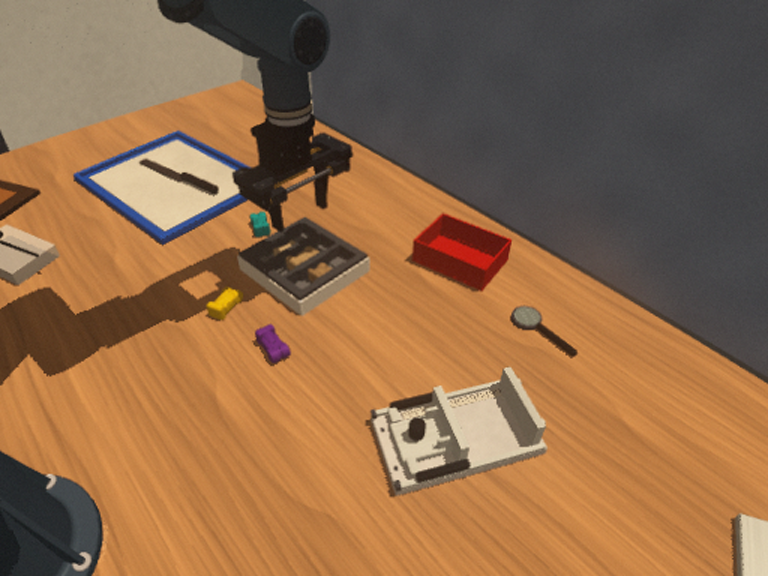

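Bone ends are at about 322 and 438 (1.5x pixels) and the cut-out at 260..495, so the predicted centre holds to about 1 mm. Descending.

Request:
jog_arm:
  rows:
    - {"linear":[0,-0.2,2],"twist":[0,0,-0.3]}
    - {"linear":[0,-0.18,2],"twist":[0,0,0]}
    - {"linear":[0,0,2],"twist":[0,0,0]}
    - {"linear":[0,0,1.5],"twist":[0,0,0]}
    - {"linear":[0,0,0.8],"twist":[0,0,0]}
    - {"linear":[0,0,0.7],"twist":[0,0,0]}
    - {"linear":[0,0,0.5],"twist":[0,0,0]}
    - {"linear":[0,0,0.4],"twist":[0,0,0]}
    - {"linear":[0,0,0],"twist":[0,0,0]}
    - {"linear":[0,0,0],"twist":[0,0,0]}

```text
clock: 4.45
eef_pos: [0.5757, 0.2136, 0.0188]
ee_rot: [[0.995, 0.103, 0.001], [0.103, -0.995, 0.0], [0.001, -0.0, -1.0]]
force: [0.1, 0.5, 0.0]
width: 0.0872
```

Request:
jog_arm:
  rows:
    - {"linear":[0.1,0,0],"twist":[0,0,0]}
    - {"linear":[0,0,0],"twist":[0,0,0]}
    - {"linear":[0,0,0],"twist":[0,0,0]}
    - {"linear":[0,0,0],"twist":[0,0,0]}
    - {"linear":[0,0,0],"twist":[0,0,0]}
    - {"linear":[0,0,0],"twist":[0,0,0]}
    - {"linear":[0,0,0],"twist":[0,0,0]}
    - {"linear":[0,0,0],"twist":[0,0,0]}
  hand: -1
  squeeze: 15

```text
clock: 5.25
eef_pos: [0.5765, 0.2137, 0.0187]
ee_rot: [[0.995, 0.103, 0.0], [0.103, -0.995, 0.0], [0.0, -0.0, -1.0]]
force: [-0.6, 0.0, 2.2]
width: 0.0637
```

Request:
jog_arm:
  rows:
    - {"linear":[0,0,-0.5],"twist":[0,0,0]}
    - {"linear":[0,0,-1],"twist":[0,0,0]}
    - {"linear":[0,0,-1.5],"twist":[0,0,0]}
    - {"linear":[0,0,-2],"twist":[0,0,0]}
    - {"linear":[0,0,-2],"twist":[0,0,0]}
    - {"linear":[0,0,-2],"twist":[0,0,0]}
    - {"linear":[0,0,0],"twist":[0,0,0]}
    - {"linear":[0,0,0],"twist":[0,0,0]}

```text
clock: 6.05
eef_pos: [0.5767, 0.2138, 0.1095]
ee_rot: [[0.995, 0.103, 0.002], [0.103, -0.995, 0.0], [0.002, -0.0, -1.0]]
force: [-0.2, 0.5, -1.3]
width: 0.0637
```

```bash
python3 snap.py wrist lift; python3 snap.py side lifts; python3 - <<'E'
import cv2
a=cv2.imread('pics/lifts_raw.png')[80:220,130:290]
cv2.imwrite('pics/liftsz.png',cv2.resize(a,None,fx=4,fy=4,interpolation=2))
E
```

```text
6.05 [0.5767 0.2138 0.1095] [[0.9947, 0.1029, 0.0018], [0.1029, -0.9947, 0.0003], [0.0018, -0.0001, -1.0]] 0.06366247902207224 [-0.22  0.5  -1.29]
6.1 [0.576  0.2136 0.1085] [[0.9947, 0.1028, -0.0004], [0.1028, -0.9947, -0.0001], [-0.0004, 0.0001, -1.0]] 0.06358755978007603 [ 0.14  0.12 -1.6 ]
```

View pics/lift.png

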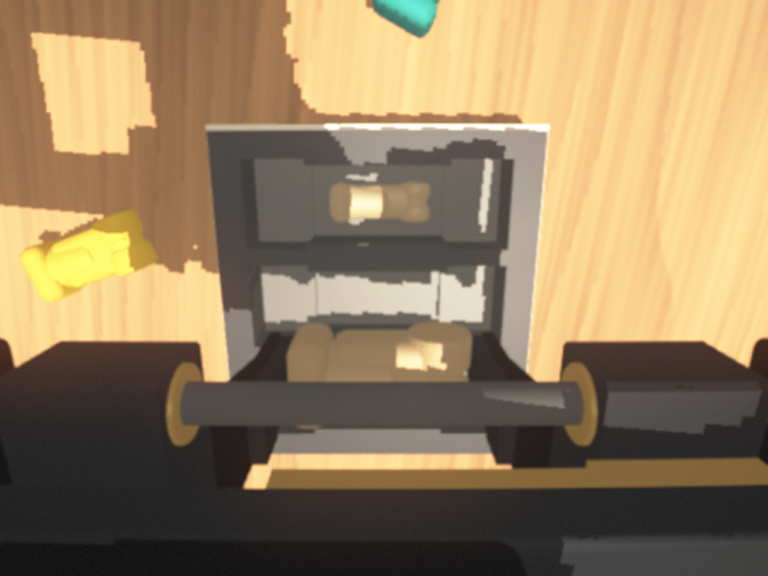

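View pics/liftsz.png

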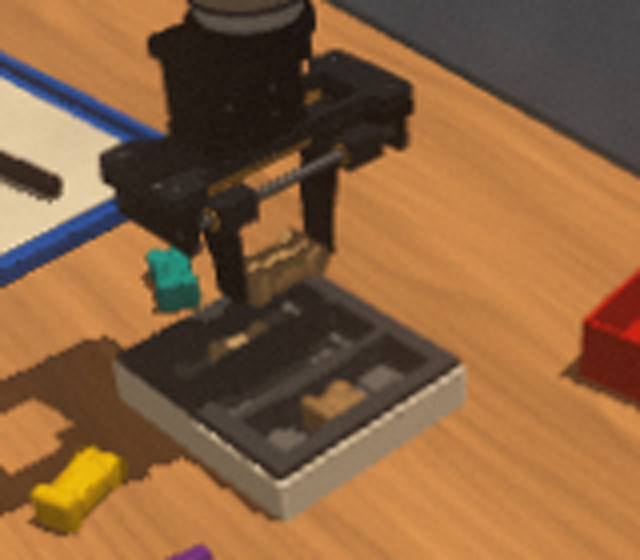

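Bone is gripped level, its squared end toward −tool x and the lobed end toward +x. The cut-out is empty and the other bones are undisturbed. I'll carry it to the bare table and turn it.

```bash
python3 - <<'E'
from h import *;import pickle
c=cam('scene');print(plane(c,[(268,150),(318,144)],.015))
s=pickle.load(open('pics/lifts.pkl','rb'))[1];print(s['joint_positions'])
E
```

```text
[[0.42877368 0.08955922 0.015     ]
 [0.41824841 0.21742652 0.015     ]]
[ 1.73405707e-01  6.56623969e-01  1.55617164e+00 -5.13860681e-05
  9.29165432e-01  7.04230845e-02]
```

Request:
jog_arm:
  rows:
    - {"linear":[-0.1,2,0],"twist":[0,0,0]}
    - {"linear":[-0.2,3.5,0],"twist":[0,0,0]}
    - {"linear":[-0.2,3.5,0],"twist":[0,0,0]}
    - {"linear":[-0.2,3.5,0],"twist":[0,0,0]}
    - {"linear":[-0.2,3.5,0],"twist":[0,0,0]}
    - {"linear":[-0.1,3.4,0],"twist":[0,0,0]}
    - {"linear":[0,2,0],"twist":[0,0,0]}
    - {"linear":[0,0,0],"twist":[0,0,0]}

```text
clock: 6.95
eef_pos: [0.5884, -0.0031, 0.1073]
ee_rot: [[0.995, 0.099, -0.001], [0.099, -0.995, -0.0], [-0.001, 0.0, -1.0]]
force: [-0.1, 0.9, -0.5]
width: 0.0637
```

Request:
jog_arm:
  rows:
    - {"linear":[0,0,0],"twist":[0,0,-4]}
    - {"linear":[0,0,0],"twist":[0,0,-8]}
    - {"linear":[0,0,0],"twist":[0,0,-8]}
    - {"linear":[0,0,0],"twist":[0,0,-8]}
    - {"linear":[0,0,0],"twist":[0,0,-8]}
    - {"linear":[0,0,0],"twist":[0,0,-8]}
    - {"linear":[0,0,0],"twist":[0,0,-6]}
    - {"linear":[0,0,0],"twist":[0,0,-4]}
    - {"linear":[0,0,2.5],"twist":[0,0,0]}
    - {"linear":[0,0,2.5],"twist":[0,0,0]}
    - {"linear":[0,0,0],"twist":[0,0,0]}
    - {"linear":[0,0,0],"twist":[0,0,0]}

```text
clock: 8.15
eef_pos: [0.5877, 0.0007, 0.0578]
ee_rot: [[0.501, 0.866, -0.002], [0.866, -0.501, 0.001], [-0.001, -0.002, -1.0]]
force: [0.7, 0.6, 0.5]
width: 0.0639
```

Request:
jog_arm:
  rows:
    - {"linear":[0,0,1.5],"twist":[0,0,0]}
    - {"linear":[0,0,1.5],"twist":[0,0,0]}
    - {"linear":[0,0,0.8],"twist":[0,0,0]}
    - {"linear":[0,0,0.4],"twist":[0,0,0]}
    - {"linear":[0,0,0.3],"twist":[0,0,0]}
    - {"linear":[0,0,0.2],"twist":[0,0,0]}
    - {"linear":[0,0,0.2],"twist":[0,0,0]}
    - {"linear":[0,0,0],"twist":[0,0,0]}
    - {"linear":[0,0,0],"twist":[0,0,0]}

```text
clock: 9.05
eef_pos: [0.5886, -0.0003, 0.0098]
ee_rot: [[0.501, 0.865, 0.0], [0.865, -0.501, -0.0], [0.0, 0.0, -1.0]]
force: [-0.7, -0.2, -0.5]
width: 0.0634
```

Request:
jog_arm:
  rows:
    - {"linear":[0,0,0.1],"twist":[0,0,0]}
    - {"linear":[0,0,0.1],"twist":[0,0,0]}
    - {"linear":[0,0,0.1],"twist":[0,0,0]}
    - {"linear":[0,0,0],"twist":[0,0,0]}
    - {"linear":[0,0,0],"twist":[0,0,0]}

```text
clock: 9.55
eef_pos: [0.5885, -0.0002, 0.0067]
ee_rot: [[0.501, 0.865, 0.0], [0.865, -0.501, -0.0], [0.0, 0.0, -1.0]]
force: [-0.4, 1.1, 0.6]
width: 0.064
```

Request:
jog_arm:
  rows:
    - {"linear":[0,0,0],"twist":[0,0,0]}
    - {"linear":[0,0,0],"twist":[0,0,0]}
    - {"linear":[0,0,0],"twist":[0,0,0]}
    - {"linear":[0,0,0],"twist":[0,0,0]}
    - {"linear":[0,0,-1],"twist":[0,0,0]}
    - {"linear":[0,0,-2],"twist":[0,0,0]}
    - {"linear":[0,0,-4],"twist":[0,0,0]}
    - {"linear":[0,0,-4],"twist":[0,0,0]}
    - {"linear":[0,5,-3],"twist":[0,0,0]}
    - {"linear":[0,3,0],"twist":[0,0,0]}
    - {"linear":[0,0,0],"twist":[0,0,0]}
    - {"linear":[0,0,0],"twist":[0,0,0]}
  hand: 1

```text
clock: 10.75
eef_pos: [0.6511, -0.037, 0.1425]
ee_rot: [[0.502, 0.865, -0.001], [0.865, -0.502, 0.0], [-0.0, -0.001, -1.0]]
force: [-0.6, -0.1, 0.5]
width: 0.0869
```

```bash
python3 snap.py wrist put
```

```text
10.75 [ 0.6511 -0.037   0.1425] [[0.5021, 0.8648, -0.0008], [0.8648, -0.5021, 0.0004], [-0.0001, -0.0009, -1.0]] 0.0868559150519467 [-0.58 -0.12  0.52]
```

View pics/put.png

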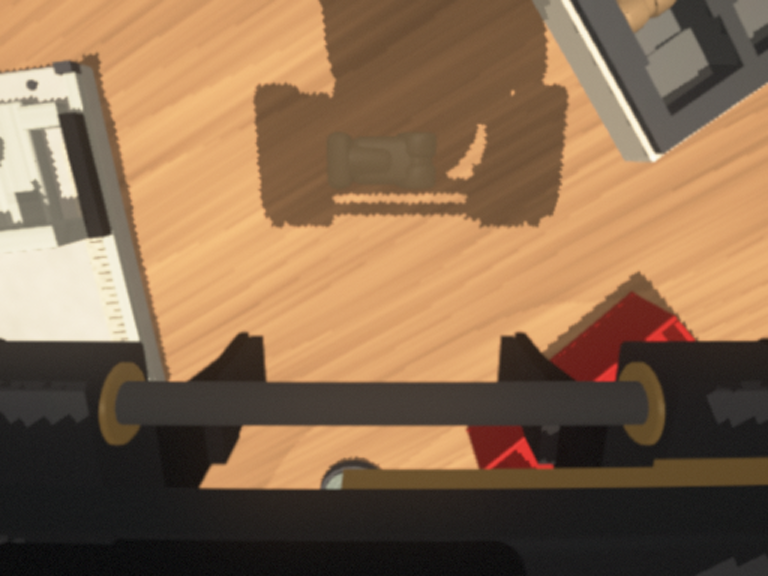

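The bone lies flat on the table at about (328..437, 132..190) in 1.5x pixels, with its squared end at left. Measuring it.

```bash
python3 - <<'E'
from h import *;import pickle
c,s=pickle.load(open('pics/put.pkl','rb'))
im=cv2.imread('pics/put_raw.png')
crop=im[75:140,200:310];e=cv2.convertScaleAbs(crop,alpha=2.5)
cv2.imwrite('pics/putz.png',cv2.resize(e,None,fx=6,fy=6,interpolation=2))
B=plane(c,np.array([(328,135),(328,187),(437,135),(437,187)])/1.5,0.018);print(B.round(4),B.mean(0))
a=(B[2]+B[3]-B[0]-B[1])/2;print(np.linalg.norm(a),np.degrees(np.arctan2(a[1],a[0])))
E
```

```text
[[ 0.5627 -0.0206  0.018 ]
 [ 0.5879 -0.0362  0.018 ]
 [ 0.5943  0.034   0.018 ]
 [ 0.6204  0.0199  0.018 ]] [ 0.59133144 -0.00071776  0.018     ]
0.063960082809178 59.91199127121728
```

View pics/putz.png

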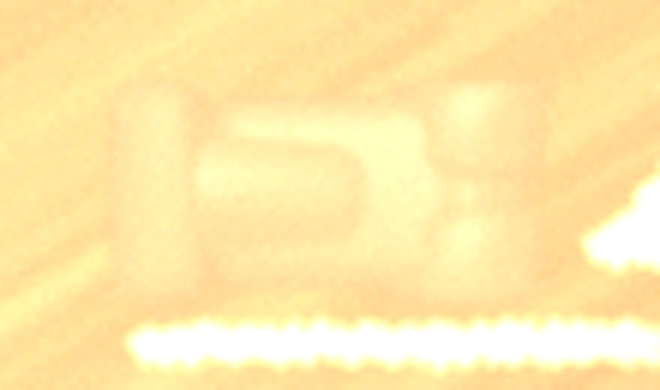

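Request:
jog_arm:
  rows:
    - {"linear":[0,-1.4,0],"twist":[0,0,8]}
    - {"linear":[0,-2,0],"twist":[0,0,8]}
    - {"linear":[0,-2,0],"twist":[0,0,8]}
    - {"linear":[0,0,0],"twist":[0,0,8]}
    - {"linear":[0,0,0],"twist":[0,0,8]}
    - {"linear":[0,0,0],"twist":[0,0,8]}
    - {"linear":[0,0,0],"twist":[0,0,8]}
    - {"linear":[0,0,0],"twist":[0,0,8]}
    - {"linear":[0,0,0],"twist":[0,0,8]}
    - {"linear":[0,0,0],"twist":[0,0,8]}
    - {"linear":[0,0,0],"twist":[0,0,8]}
    - {"linear":[0,0,0],"twist":[0,0,2]}

```text
clock: 12.0
eef_pos: [0.6077, -0.0019, 0.1416]
ee_rot: [[0.864, -0.504, -0.003], [-0.504, -0.864, 0.001], [-0.003, 0.001, -1.0]]
force: [0.1, -0.8, -0.4]
width: 0.0871
```

Request:
jog_arm:
  rows:
    - {"linear":[0,0,0],"twist":[0,0,0]}
    - {"linear":[0,0,0],"twist":[0,0,0]}

```text
clock: 12.2
eef_pos: [0.6085, -0.0024, 0.1419]
ee_rot: [[0.866, -0.5, -0.002], [-0.5, -0.866, 0.0], [-0.002, 0.001, -1.0]]
force: [-0.4, 1.1, 0.0]
width: 0.0868
```

```bash
cat > go.py <<'E'
import sys,numpy as np
from station import monitor
s=monitor.state();R=s['ee_rot'];p=s['eef_pos']
t=np.array([float(v) for v in sys.argv[1:4]])
print(s['clock'],'shift cm',(R.T@(t-p)*100).round(2),'yaw',np.degrees(np.arctan2(R[1,0],R[0,0])).round(2),s['joint_positions'].round(2),s['force'].round(2))
E
python3 go.py .589 -.001 .0055
```

```text
12.2 shift cm [-1.73  0.85 13.64] yaw -30.02 [-0.19  0.6   1.55  0.    0.99  0.34] [-0.38  1.07  0.02]
```

Request:
jog_arm:
  rows:
    - {"linear":[-0.9,0.4,2],"twist":[0,0,0]}
    - {"linear":[-0.83,0.45,3],"twist":[0,0,0]}
    - {"linear":[0,0,3],"twist":[0,0,0]}
    - {"linear":[0,0,2.5],"twist":[0,0,0]}
    - {"linear":[0,0,1.5],"twist":[0,0,0]}
    - {"linear":[0,0,0.8],"twist":[0,0,0]}
    - {"linear":[0,0,0.5],"twist":[0,0,0]}
    - {"linear":[0,0,0.2],"twist":[0,0,0]}
    - {"linear":[0,0,0.1],"twist":[0,0,0]}
    - {"linear":[0,0,0],"twist":[0,0,0]}
    - {"linear":[0,0,0],"twist":[0,0,0]}

```text
clock: 13.3
eef_pos: [0.5911, -0.0018, 0.007]
ee_rot: [[0.865, -0.501, 0.001], [-0.501, -0.865, -0.0], [0.001, -0.0, -1.0]]
force: [-0.2, 0.5, 0.6]
width: 0.0873
```

Request:
jog_arm:
  rows:
    - {"linear":[0,0,0],"twist":[0,0,0]}
    - {"linear":[0,0,0],"twist":[0,0,0]}
    - {"linear":[0,0,0],"twist":[0,0,0]}
    - {"linear":[0,0,0],"twist":[0,0,0]}
    - {"linear":[0,0,0],"twist":[0,0,0]}
    - {"linear":[0,0,0],"twist":[0,0,0]}
    - {"linear":[0,0,0],"twist":[0,0,0]}
    - {"linear":[0,0,0],"twist":[0,0,0]}
    - {"linear":[0,0,0],"twist":[0,0,0]}
    - {"linear":[0,0,0],"twist":[0,0,0]}
  hand: -1
  squeeze: 12

```text
clock: 14.3
eef_pos: [0.5906, -0.0017, 0.0063]
ee_rot: [[0.865, -0.502, 0.0], [-0.502, -0.865, -0.0], [0.0, -0.0, -1.0]]
force: [-0.5, -0.9, -0.2]
width: 0.0295
```

Request:
jog_arm:
  rows:
    - {"linear":[0,0,-0.5],"twist":[0,0,0]}
    - {"linear":[0,0,-1.5],"twist":[0,0,0]}
    - {"linear":[0,0,-3],"twist":[0,0,0]}
    - {"linear":[0,0,-4],"twist":[0,0,0]}
    - {"linear":[0,0,-2],"twist":[0,0,0]}
    - {"linear":[0,0,0],"twist":[0,0,0]}
    - {"linear":[0,0,0],"twist":[0,0,0]}

```text
clock: 15.0
eef_pos: [0.5905, -0.0017, 0.1171]
ee_rot: [[0.865, -0.502, 0.001], [-0.502, -0.865, -0.0], [0.001, -0.0, -1.0]]
force: [0.1, -0.3, -0.2]
width: 0.0297
```

```bash
python3 snap.py wrist l2; python3 snap.py side l2s; python3 - <<'E'
import cv2
a=cv2.imread('pics/l2s_raw.png')[90:230,190:350]
cv2.imwrite('pics/l2sz.png',cv2.resize(a,None,fx=4,fy=4,interpolation=2))
E
```

```text
15.0 [ 0.5905 -0.0017  0.1171] [[0.8652, -0.5015, 0.0012], [-0.5015, -0.8652, -0.0002], [0.0011, -0.0004, -1.0]] 0.029675094085102577 [ 0.1  -0.26 -0.2 ]
15.05 [ 0.5898 -0.0015  0.116 ] [[0.8652, -0.5015, -0.0012], [-0.5015, -0.8652, 0.0003], [-0.0012, 0.0004, -1.0]] 0.029514792665684707 [-0.13 -0.01 -0.47]
```

View pics/l2.png

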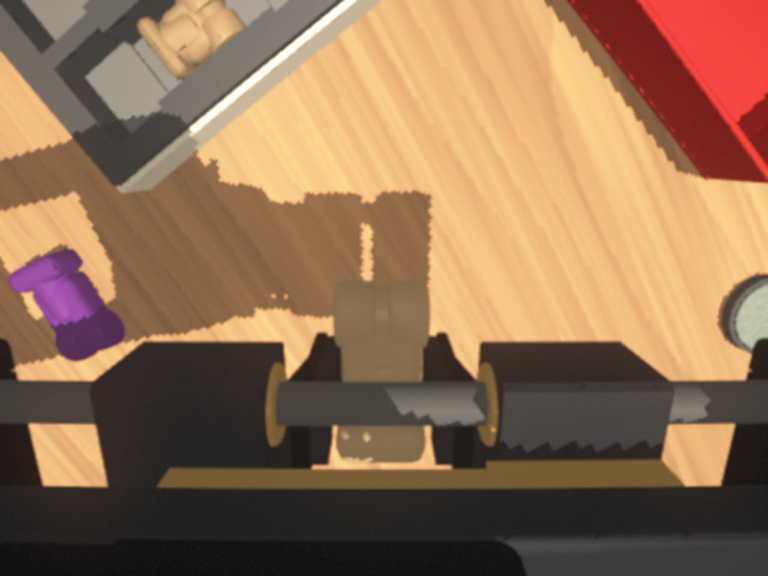

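View pics/l2sz.png

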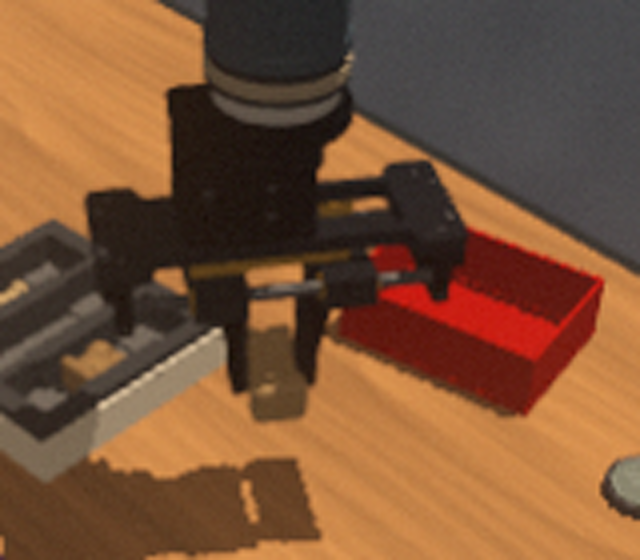

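```bash
python3 - <<'E'
from h import *;import pickle
c,s=pickle.load(open('pics/l2.pkl','rb'))
R=s['ee_rot'];p=s['eef_pos']
for oy,oz,n in [(-32,-6,'cond end mid h'),(32,7,'sq end bottom'),(32,-22,'sq top'),(-27,-18,'cond top'),(32,-8,'sqmid')]:
    for o in (-2,0,2): print(n,o,proj(c,p+R@np.array([0,(oy+o)/1e3,oz/1e3]))*1.5)
E
```

```text
cond end mid h -2 [[380.68044123 276.4399686 ]]
cond end mid h 0 [[380.67665892 282.11837276]]
cond end mid h 2 [[380.67290559 287.75933153]]
sq end bottom -2 [[380.63025635 422.06496255]]
sq end bottom 0 [[380.62730152 426.41965266]]
sq end bottom 2 [[380.62436688 430.74784436]]
sq top -2 [[380.48992979 467.51336171]]
sq top 0 [[380.48700491 472.43314622]]
sq top 2 [[380.48410508 477.317041  ]]
cond top -2 [[380.61087144 300.97299743]]
cond top 0 [[380.60710098 306.94709367]]
cond top 2 [[380.60336248 312.87843909]]
sqmid -2 [[380.56311402 443.80847196]]
sqmid 0 [[380.56015236 448.44051541]]
sqmid 2 [[380.55721328 453.04171894]]
```

Request:
jog_arm:
  rows:
    - {"linear":[0,0,0],"twist":[0,0,-7]}
    - {"linear":[0,0,0],"twist":[0,0,-8]}
    - {"linear":[0,0,0],"twist":[0,0,-8]}
    - {"linear":[0,0,0],"twist":[0,0,-8]}
    - {"linear":[0,0,0],"twist":[0,0,-8]}
    - {"linear":[0,0,0],"twist":[0,0,-8]}
    - {"linear":[0,0,0],"twist":[0,0,-8]}
    - {"linear":[0,0,0],"twist":[0,0,-8]}
    - {"linear":[0,0,0],"twist":[0,0,-8]}
    - {"linear":[0,0,0],"twist":[0,0,-8]}
    - {"linear":[0,0,0],"twist":[0,0,-8]}
    - {"linear":[0,0,0],"twist":[0,0,-8.5]}

```text
clock: 16.3
eef_pos: [0.5893, -0.0015, 0.1144]
ee_rot: [[0.411, 0.912, -0.004], [0.912, -0.411, 0.001], [-0.001, -0.004, -1.0]]
force: [0.4, -0.1, -0.6]
width: 0.0299
```

Request:
jog_arm:
  rows:
    - {"linear":[0,0,0],"twist":[0,0,0]}
    - {"linear":[0,0,0],"twist":[0,0,0]}

```text
clock: 16.5
eef_pos: [0.5898, -0.0016, 0.115]
ee_rot: [[0.419, 0.908, -0.003], [0.908, -0.419, 0.001], [-0.001, -0.003, -1.0]]
force: [0.4, 0.4, -1.1]
width: 0.03
```

```bash
python3 go.py .569 -.239 .116
```

```text
16.5 shift cm [-22.43   8.07  -0.11] yaw 65.22 [-0.19  0.62  1.61  0.    0.91 -1.33] [ 0.36  0.42 -1.14]
```

Request:
jog_arm:
  rows:
    - {"linear":[-1.4,0.5,0],"twist":[0,0,-0.6]}
    - {"linear":[-2.8,1,0],"twist":[0,0,0]}
    - {"linear":[-3,1.1,0],"twist":[0,0,0]}
    - {"linear":[-3,1.1,0],"twist":[0,0,0]}
    - {"linear":[-3,1.1,0],"twist":[0,0,0]}
    - {"linear":[-3,1.1,0],"twist":[0,0,0]}
    - {"linear":[-3,1.1,0],"twist":[0,0,0]}
    - {"linear":[-2,0.7,0],"twist":[0,0,0]}
    - {"linear":[-1.2,0.4,0],"twist":[0,0,0]}
    - {"linear":[0,0,0],"twist":[0,0,0]}
    - {"linear":[0,0,0],"twist":[0,0,0]}
    - {"linear":[0,0,0],"twist":[0,0,0]}

```text
clock: 17.7
eef_pos: [0.5731, -0.2377, 0.1161]
ee_rot: [[0.406, 0.914, -0.001], [0.914, -0.406, 0.001], [0.001, -0.001, -1.0]]
force: [-0.7, 0.1, -1.2]
width: 0.0299
```

```bash
python3 snap.py wrist b2; python3 snap.py scene b2c; python3 go.py .569 -.239 .03; python3 - <<'E'
import cv2
a=cv2.imread('pics/b2c_raw.png')[120:240,70:210]
cv2.imwrite('pics/b2cz.png',cv2.resize(a,None,fx=5,fy=5,interpolation=2))
E
```

```text
17.7 [ 0.5731 -0.2377  0.1161] [[0.406, 0.9139, -0.0009], [0.9139, -0.406, 0.001], [0.0006, -0.0012, -1.0]] 0.02985004991600875 [-0.71  0.13 -1.2 ]
17.75 [ 0.5732 -0.2377  0.1162] [[0.4057, 0.914, -0.0007], [0.914, -0.4057, 0.0008], [0.0004, -0.0009, -1.0]] 0.0294760652562657 [ 0.15 -0.38 -0.81]
17.8 shift cm [-0.28 -0.34  8.62] yaw 66.08 [-0.57  0.65  1.53  0.    0.96 -1.73] [ 0.01 -1.09 -0.83]
```

View pics/b2.png

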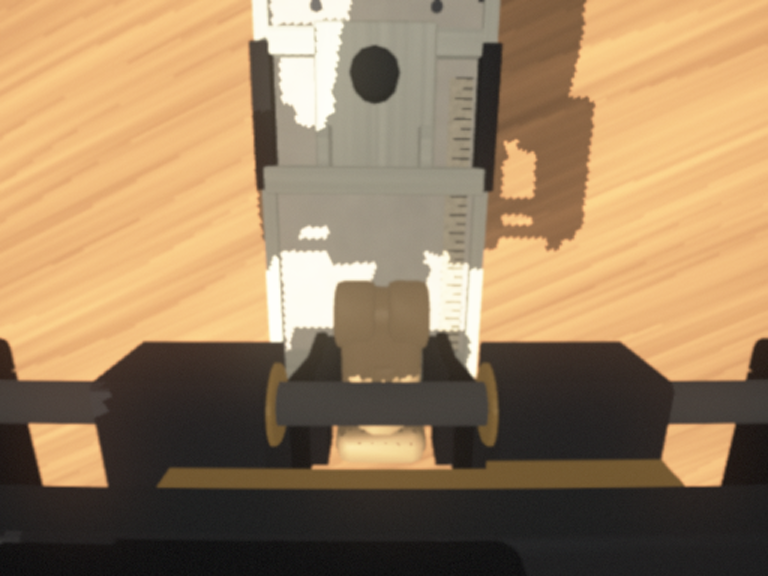

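View pics/b2cz.png

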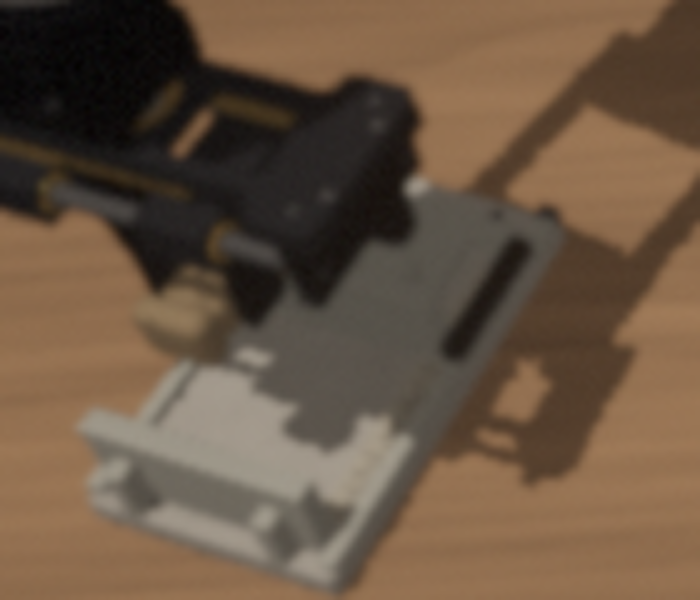

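```bash
python3 - <<'E'
from h import *;import pickle
c,s=pickle.load(open('pics/b2.pkl','rb'))
im=cv2.cvtColor(cv2.imread('pics/b2_raw.png'),cv2.COLOR_BGR2GRAY).astype(float)
g=cv2.GaussianBlur(im,(3,3),0);
def fit(sign,r0,r1,z):
    pts=[]
    for u in range(182,318):
        d=sign*np.diff(g[r0:r1,u]);k=d.argmax()
        if d[k]<4: continue
        if 0<k<len(d)-1:
            q=(d[k-1]-d[k+1])/(2*(d[k-1]-2*d[k]+d[k+1]))
        else:q=0
        pts.append((u,r0+k+.5+q))
    pts=np.array(pts);P=plane(c,pts,z)
    l=cv2.fitLine(P[:,:2].astype(np.float32),cv2.DIST_HUBER,0,.0005,.0005).ravel()
    print(len(pts),np.median(pts[:,1]),'ang',np.degrees(np.arctan2(l[1],l[0])),l[2:])
    return l
R=s['ee_rot'];print('tool yaw',np.degrees(np.arctan2(R[1,0],R[0,0])))
fit(1,106,118,.06);fit(-1,118,133,.06)
k=plane(c,[(375/1.5,74/1.5)],.06)[0];print('knob',k,'in tool',R.T@(k-s['eef_pos']))
# rails: black pads etc left edge / right edge of base at two rows
for L in [[(250,40),(264,190)],[(500,40),(486,190)],[(273,195),(286,330)],[(484,195),(478,340)]]:
    P=plane(c,np.array(L)/1.5,.023);d=P[0]-P[1];print(np.degrees(np.arctan2(d[1],d[0])),P.round(4))
e=np.array([.6055,-.2555,.05]);print('endplate in tool',R.T@(e-s['eef_pos']))
E
```

```text
tool yaw 66.04599953118705
37 111.42962962962963 ang 65.908516 [ 0.512117   -0.20713101]
13 129.25520833333334 ang 66.13682 [ 0.53589165 -0.18295206]
knob [ 0.47464612 -0.19618914  0.06      ] in tool [-0.00211459 -0.10676839  0.05619639]
158.07833629938312 [[ 0.4296 -0.2442  0.023 ]
 [ 0.4974 -0.2715  0.023 ]]
153.74921612775535 [[ 0.4797 -0.1314  0.023 ]
 [ 0.5452 -0.1637  0.023 ]]
158.26228473219973 [[ 0.5017 -0.2683  0.023 ]
 [ 0.5728 -0.2966  0.023 ]]
156.96394401758485 [[ 0.5472 -0.1656  0.023 ]
 [ 0.6233 -0.1979  0.023 ]]
endplate in tool [-0.00319575  0.03690753  0.06602378]
```

Board yaw agrees (slide edge 65.9–66.1°, tool 66.05°). I'll shift to centre, back off a little from the end plate and lower.

Request:
jog_arm:
  rows:
    - {"linear":[-0.25,-0.3,0],"twist":[0,0,0]}
    - {"linear":[0,0,2],"twist":[0,0,0]}
    - {"linear":[0,0,2.5],"twist":[0,0,0]}
    - {"linear":[0,0,2],"twist":[0,0,0]}
    - {"linear":[0,0,1.2],"twist":[0,0,0]}
    - {"linear":[0,0,0.6],"twist":[0,0,0]}
    - {"linear":[0,0,0.4],"twist":[0,0,0]}
    - {"linear":[0,0,0],"twist":[0,0,0]}
    - {"linear":[0,0,0],"twist":[0,0,0]}
    - {"linear":[0,0,0],"twist":[0,0,0]}

```text
clock: 18.8
eef_pos: [0.5701, -0.2406, 0.0301]
ee_rot: [[0.407, 0.914, 0.001], [0.914, -0.407, -0.001], [-0.0, 0.002, -1.0]]
force: [0.3, 0.6, -0.7]
width: 0.0296
```

```bash
python3 go.py .569 -.239 .0235;python3 snap.py wrist b3; python3 snap.py scene b3c; python3 - <<'E'
import cv2
a=cv2.imread('pics/b3c_raw.png')[120:240,70:210]
cv2.imwrite('pics/b3cz.png',cv2.resize(a,None,fx=5,fy=5,interpolation=2))
E
```

```text
18.8 shift cm [ 0.11 -0.17  0.66] yaw 66.0 [-0.58  0.78  1.58 -0.    0.78 -1.73] [ 0.33  0.61 -0.73]
18.8 [ 0.5701 -0.2406  0.0301] [[0.4067, 0.9136, 0.0014], [0.9136, -0.4067, -0.0009], [-0.0003, 0.0016, -1.0]] 0.02963796261160375 [ 0.33  0.61 -0.73]
18.85 [ 0.57   -0.2406  0.03  ] [[0.4067, 0.9136, 0.0012], [0.9136, -0.4067, -0.0008], [-0.0002, 0.0014, -1.0]] 0.02968506155488614 [-0.46 -0.37  0.56]
```

View pics/b3.png

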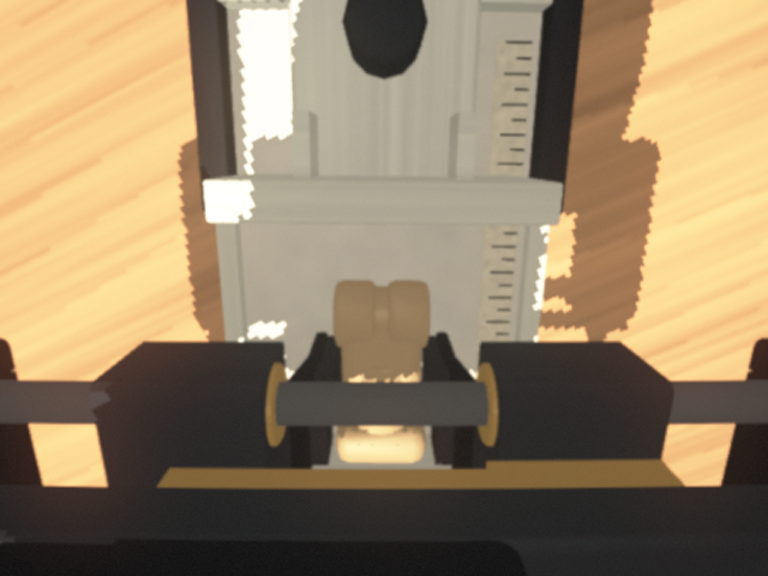

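View pics/b3cz.png

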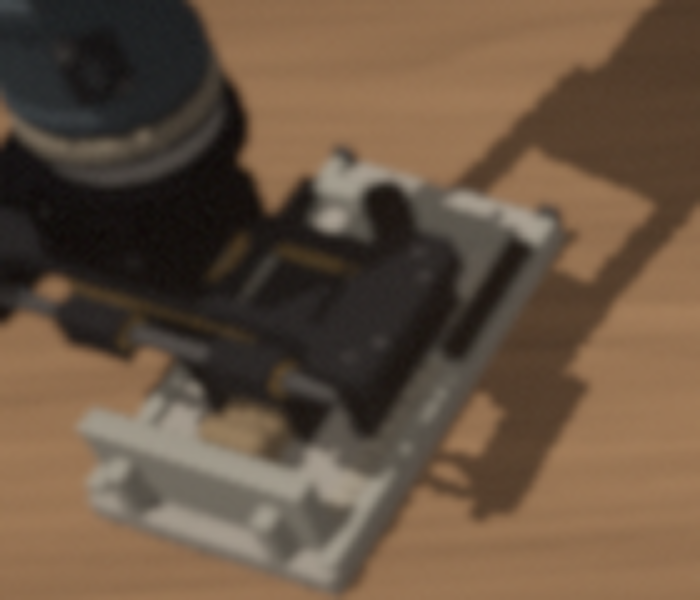

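Bone sits between the plates, with gaps at both ends. The slide's edge is parallel to the tool's x (rows 222 on both sides). I'll lower it to the board.

Request:
jog_arm:
  rows:
    - {"linear":[0,0,0.2],"twist":[0,0,0]}
    - {"linear":[0,0,0.2],"twist":[0,0,0]}
    - {"linear":[0,0,0.1],"twist":[0,0,0]}
    - {"linear":[0,0,0.1],"twist":[0,0,0]}
    - {"linear":[0,0,0],"twist":[0,0,0]}
    - {"linear":[0,0,0],"twist":[0,0,0]}

```text
clock: 19.5
eef_pos: [0.5694, -0.2402, 0.0232]
ee_rot: [[0.407, 0.914, -0.0], [0.914, -0.407, 0.0], [0.0, -0.0, -1.0]]
force: [-0.9, 0.1, -0.1]
width: 0.0296
```

Request:
jog_arm:
  rows:
    - {"linear":[0,0,0.1],"twist":[0,0,0]}
    - {"linear":[0,0,0],"twist":[0,0,0]}
    - {"linear":[0,0,0],"twist":[0,0,0]}

```text
clock: 19.8
eef_pos: [0.5697, -0.2406, 0.023]
ee_rot: [[0.407, 0.914, 0.0], [0.914, -0.407, -0.001], [-0.0, 0.001, -1.0]]
force: [-1.9, -0.2, 5.7]
width: 0.0272
```

Request:
jog_arm:
  rows:
    - {"linear":[0,0,-0.05],"twist":[0,0,0]}
    - {"linear":[0,0.1,0],"twist":[0,0,0]}
    - {"linear":[0,0.1,0],"twist":[0,0,0]}
    - {"linear":[0,0.1,0],"twist":[0,0,0]}
    - {"linear":[0,0.1,0],"twist":[0,0,0]}
    - {"linear":[0,0,0],"twist":[0,0,0]}
    - {"linear":[0,0,0],"twist":[0,0,0]}

```text
clock: 20.5
eef_pos: [0.5708, -0.2407, 0.023]
ee_rot: [[0.406, 0.914, -0.005], [0.914, -0.406, 0.003], [0.0, -0.006, -1.0]]
force: [-5.8, 1.5, 7.9]
width: 0.0273
```

Request:
jog_arm:
  rows:
    - {"linear":[0,0.1,0],"twist":[0,0,0]}
    - {"linear":[0,0.1,0],"twist":[0,0,0]}
    - {"linear":[0,0,0],"twist":[0,0,0]}

```text
clock: 20.8
eef_pos: [0.5727, -0.2413, 0.023]
ee_rot: [[0.406, 0.914, -0.005], [0.914, -0.406, 0.003], [0.001, -0.006, -1.0]]
force: [-4.8, 2.3, 9.0]
width: 0.0279
```

Request:
jog_arm:
  rows:
    - {"linear":[0,0,-0.1],"twist":[0,0,0]}
    - {"linear":[0,0,0],"twist":[0,0,0]}
    - {"linear":[0,0,0],"twist":[0,0,0]}

```text
clock: 21.1
eef_pos: [0.5754, -0.2429, 0.0235]
ee_rot: [[0.407, 0.914, 0.001], [0.914, -0.407, -0.0], [0.0, 0.001, -1.0]]
force: [-0.0, -0.1, -0.6]
width: 0.0273
```

```bash
python3 go.py .569 -.239 .0235
```

```text
21.1 shift cm [ 0.1  -0.74 -0.  ] yaw 66.0 [-0.58  0.79  1.57  0.    0.78 -1.73] [-0.03 -0.07 -0.56]
```

Request:
jog_arm:
  rows:
    - {"linear":[0,0.1,0],"twist":[0,0,0]}
    - {"linear":[0,0,0],"twist":[0,0,0]}
    - {"linear":[0,0,0],"twist":[0,0,0]}

```text
clock: 21.4
eef_pos: [0.576, -0.2432, 0.0236]
ee_rot: [[0.407, 0.914, -0.0], [0.914, -0.407, 0.0], [0.0, -0.0, -1.0]]
force: [-0.7, 0.4, -0.2]
width: 0.0273
```

Request:
jog_arm:
  rows:
    - {"linear":[0,0.1,0],"twist":[0,0,0]}
    - {"linear":[0,0,0],"twist":[0,0,0]}
    - {"linear":[0,0,0],"twist":[0,0,0]}

```text
clock: 21.7
eef_pos: [0.5769, -0.2436, 0.0238]
ee_rot: [[0.407, 0.914, 0.0], [0.914, -0.407, -0.0], [0.0, 0.0, -1.0]]
force: [-0.2, -0.7, -0.8]
width: 0.0276
```

Request:
jog_arm:
  rows:
    - {"linear":[0,0.1,0],"twist":[0,0,0]}
    - {"linear":[0,0,0],"twist":[0,0,0]}
    - {"linear":[0,0,0],"twist":[0,0,0]}

```text
clock: 22.0
eef_pos: [0.5775, -0.2438, 0.0237]
ee_rot: [[0.407, 0.914, -0.001], [0.914, -0.407, 0.0], [0.0, -0.001, -1.0]]
force: [-0.7, -0.5, -0.3]
width: 0.0276
```

Request:
jog_arm:
  rows:
    - {"linear":[0,0.1,0],"twist":[0,0,0]}
    - {"linear":[0,0,0],"twist":[0,0,0]}
    - {"linear":[0,0,0],"twist":[0,0,0]}

```text
clock: 22.3
eef_pos: [0.5776, -0.2438, 0.0236]
ee_rot: [[0.407, 0.914, -0.002], [0.914, -0.407, 0.001], [0.0, -0.003, -1.0]]
force: [-4.2, 1.8, 1.2]
width: 0.0276
```

Request:
jog_arm:
  rows:
    - {"linear":[0,0.1,0],"twist":[0,0,0]}
    - {"linear":[0,0,0],"twist":[0,0,0]}
    - {"linear":[0,0,0],"twist":[0,0,0]}

```text
clock: 22.6
eef_pos: [0.5776, -0.2437, 0.0235]
ee_rot: [[0.407, 0.914, -0.004], [0.914, -0.407, 0.002], [0.0, -0.005, -1.0]]
force: [-5.7, 1.0, 2.4]
width: 0.0274
```

Firm contact at the end plate (about 5 N, no further travel). Settle a hair and release.

Request:
jog_arm:
  rows:
    - {"linear":[0,-0.07,0.03],"twist":[0,0,0]}
    - {"linear":[0,0,0],"twist":[0,0,0]}
    - {"linear":[0,0,0],"twist":[0,0,0]}

```text
clock: 22.9
eef_pos: [0.5776, -0.2437, 0.0232]
ee_rot: [[0.407, 0.914, -0.003], [0.914, -0.407, 0.002], [0.0, -0.003, -1.0]]
force: [-4.8, 2.1, 2.9]
width: 0.0274
```

Request:
jog_arm:
  rows:
    - {"linear":[0,0,0],"twist":[0,0,0]}
    - {"linear":[0,0,0],"twist":[0,0,0]}
    - {"linear":[0,0,0],"twist":[0,0,0]}
    - {"linear":[0,0,0],"twist":[0,0,0]}
  hand: 0.15

```text
clock: 23.3
eef_pos: [0.5798, -0.245, 0.0236]
ee_rot: [[0.407, 0.914, 0.002], [0.914, -0.407, -0.001], [-0.0, 0.002, -1.0]]
force: [-0.6, -0.1, -0.0]
width: 0.0475
```

Released. Lift straight up, then pull back for a look.

Request:
jog_arm:
  rows:
    - {"linear":[0,0,-0.5],"twist":[0,0,0]}
    - {"linear":[0,0,-1.5],"twist":[0,0,0]}
    - {"linear":[0,0,-3],"twist":[0,0,0]}
    - {"linear":[0,0,-4],"twist":[0,0,0]}
    - {"linear":[0,4,-4],"twist":[0,0,0]}
    - {"linear":[0,4,-2],"twist":[0,0,0]}
    - {"linear":[0,2,0],"twist":[0,0,0]}
    - {"linear":[0,0,0],"twist":[0,0,0]}
    - {"linear":[0,0,0],"twist":[0,0,0]}

```text
clock: 24.2
eef_pos: [0.6652, -0.2827, 0.169]
ee_rot: [[0.407, 0.914, -0.001], [0.914, -0.407, 0.001], [0.0, -0.002, -1.0]]
force: [-0.6, 0.1, -0.1]
width: 0.0493
```

```bash
python3 snap.py wrist p1; python3 snap.py side p1s; python3 - <<'E'
import cv2
a=cv2.imread('pics/p1s_raw.png')[235:335,240:370]
cv2.imwrite('pics/p1sz.png',cv2.resize(a,None,fx=6,fy=6,interpolation=2))
E
```

```text
24.2 [ 0.6652 -0.2827  0.169 ] [[0.4066, 0.9136, -0.0014], [0.9136, -0.4066, 0.0008], [0.0002, -0.0016, -1.0]] 0.04928855766743675 [-0.58  0.15 -0.07]
24.25 [ 0.6645 -0.2823  0.1684] [[0.4066, 0.9136, -0.0026], [0.9136, -0.4066, 0.0015], [0.0003, -0.003, -1.0]] 0.04995647788393237 [-0.05 -0.09 -0.76]
```

View pics/p1.png

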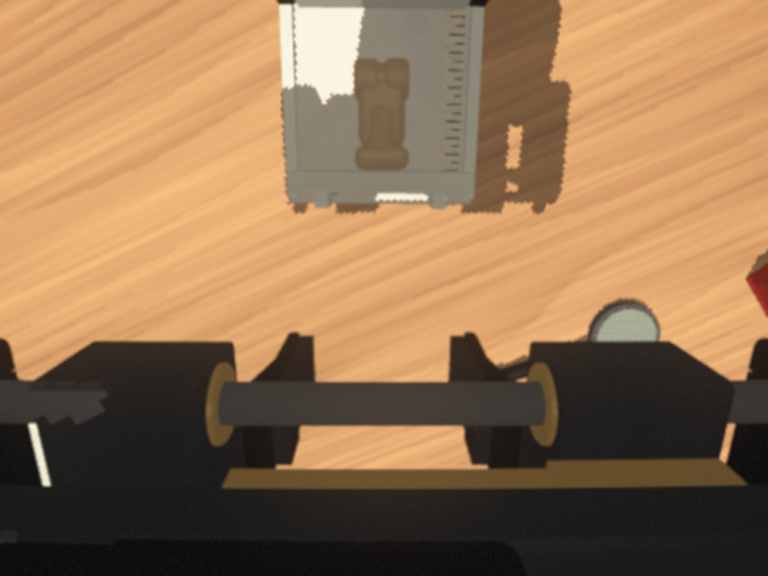

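View pics/p1sz.png

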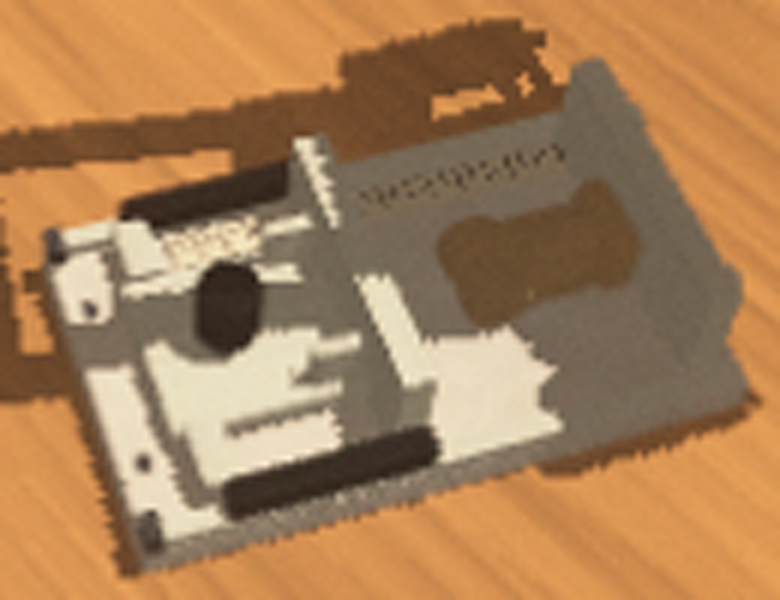

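Bone lies straight, with its squared end against the end plate. Now I'll shut the fingers and go behind the knob.

```bash
python3 go.py .4479 -.1843 .118
```

```text
24.3 shift cm [  0.15 -23.74   5.1 ] yaw 66.0 [-0.56  0.72  1.21 -0.    1.22 -1.71] [-0.2  -0.04  0.73]
```

Request:
jog_arm:
  rows:
    - {"linear":[0,-2,0],"twist":[0,0,0]}
    - {"linear":[0,-3,0],"twist":[0,0,0]}
    - {"linear":[0,-3.5,0],"twist":[0,0,0]}
    - {"linear":[0,-3.5,0],"twist":[0,0,0]}
    - {"linear":[0,-3.5,0],"twist":[0,0,0]}
    - {"linear":[0,-3.5,1],"twist":[0,0,0]}
    - {"linear":[0.15,-3,2],"twist":[0,0,0]}
    - {"linear":[0,-1.7,2],"twist":[0,0,0]}
    - {"linear":[0,0,0],"twist":[0,0,0]}
    - {"linear":[0,0,0],"twist":[0,0,0]}
    - {"linear":[0,0,0],"twist":[0,0,0]}
  hand: -1
  squeeze: 10

```text
clock: 25.4
eef_pos: [0.452, -0.1868, 0.1198]
ee_rot: [[0.407, 0.914, 0.003], [0.914, -0.407, -0.002], [-0.001, 0.004, -1.0]]
force: [1.3, 0.0, 0.1]
width: 0.0007
```

```bash
python3 go.py .4479 -.1843 .042;python3 snap.py scene k1; python3 snap.py side k1s; python3 - <<'E'
import cv2
a=cv2.imread('pics/k1s_raw.png')[195:335,220:380]
cv2.imwrite('pics/k1sz.png',cv2.resize(a,None,fx=4,fy=4,interpolation=2))
a=cv2.imread('pics/k1_raw.png')[120:240,70:210]
cv2.imwrite('pics/k1z.png',cv2.resize(a,None,fx=5,fy=5,interpolation=2))
E
```

```text
25.4 shift cm [ 0.07 -0.51  7.78] yaw 66.0 [-0.62  0.51  1.87  0.    0.76 -1.77] [1.3  0.04 0.06]
25.4 [ 0.452  -0.1868  0.1198] [[0.4067, 0.9135, 0.003], [0.9135, -0.4067, -0.0022], [-0.0007, 0.0037, -1.0]] 0.0006692845901089359 [1.3  0.04 0.06]
25.45 [ 0.4521 -0.1868  0.1198] [[0.4067, 0.9136, 0.0031], [0.9136, -0.4067, -0.0022], [-0.0007, 0.0037, -1.0]] 0.00026852694570284773 [-0.16  0.1   1.01]
```

View pics/k1sz.png

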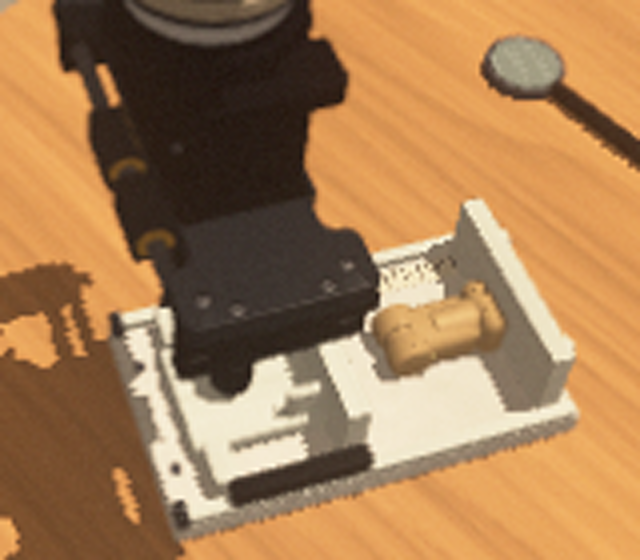

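View pics/k1z.png

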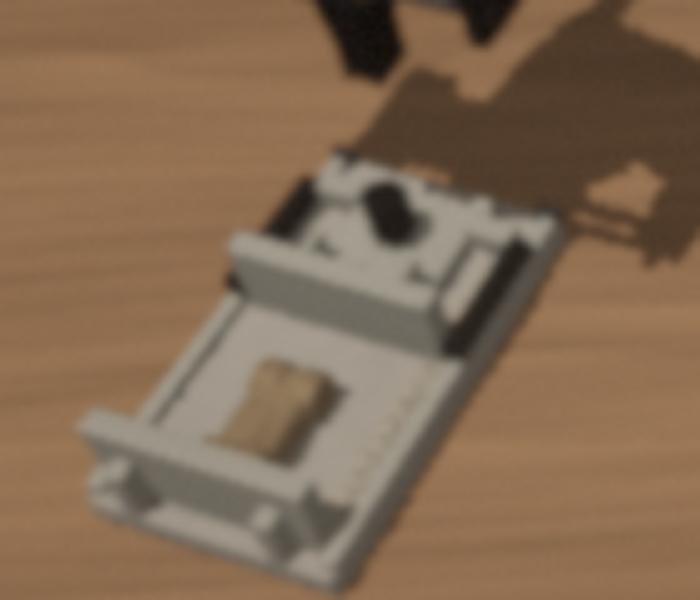

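Request:
jog_arm:
  rows:
    - {"linear":[0,-0.5,0],"twist":[0,0,0]}
    - {"linear":[0,0,0],"twist":[0,0,0]}
    - {"linear":[0,0,2],"twist":[0,0,0]}
    - {"linear":[0,0,2],"twist":[0,0,0]}
    - {"linear":[0,0,1.5],"twist":[0,0,0]}
    - {"linear":[0,0,1],"twist":[0,0,0]}
    - {"linear":[0,0,0.7],"twist":[0,0,0]}
    - {"linear":[0,0,0.4],"twist":[0,0,0]}
    - {"linear":[0,0,0],"twist":[0,0,0]}
    - {"linear":[0,0,0],"twist":[0,0,0]}

```text
clock: 26.5
eef_pos: [0.4459, -0.1837, 0.0432]
ee_rot: [[0.407, 0.914, 0.001], [0.914, -0.407, -0.0], [-0.0, 0.001, -1.0]]
force: [0.6, -0.2, -0.4]
width: 0.0006
```

```bash
python3 go.py .4753 -.1965 .042;python3 snap.py scene k2;python3 - <<'E'
import cv2
a=cv2.imread('pics/k2_raw.png')[120:240,70:210]
cv2.imwrite('pics/k2z.png',cv2.resize(a,None,fx=5,fy=5,interpolation=2))
E
```

```text
26.5 shift cm [0.03 3.21 0.12] yaw 66.0 [-0.62  0.65  1.93 -0.    0.56 -1.77] [ 0.56 -0.15 -0.39]
26.5 [ 0.4459 -0.1837  0.0432] [[0.4067, 0.9136, 0.0007], [0.9136, -0.4067, -0.0005], [-0.0002, 0.0008, -1.0]] 0.0006158496657681502 [ 0.56 -0.15 -0.39]
```

View pics/k2z.png

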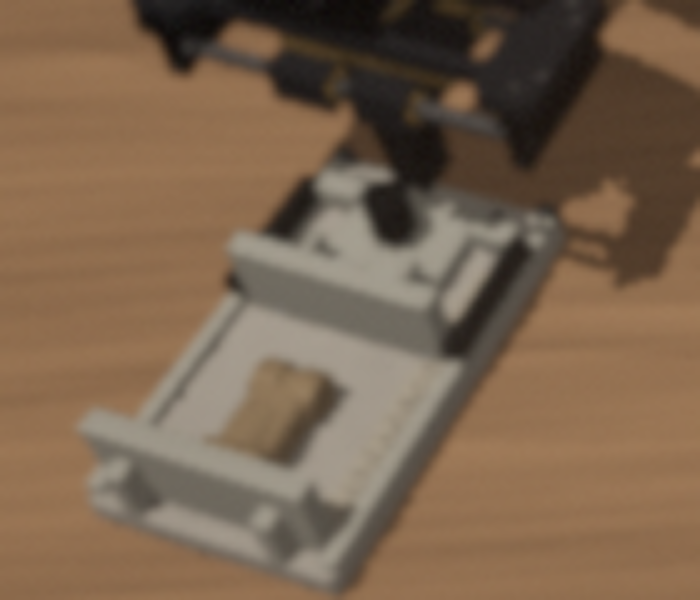

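Fingers are behind the knob. Pushing slowly.

Request:
jog_arm:
  rows:
    - {"linear":[0,0.4,0],"twist":[0,0,0]}
    - {"linear":[0,0.3,0],"twist":[0,0,0]}
    - {"linear":[0,0.2,0],"twist":[0,0,0]}
    - {"linear":[0,0.2,0],"twist":[0,0,0]}
    - {"linear":[0,0.2,0],"twist":[0,0,0]}
    - {"linear":[0,0.2,0],"twist":[0,0,0]}
    - {"linear":[0,0.2,0],"twist":[0,0,0]}
    - {"linear":[0,0.2,0],"twist":[0,0,0]}
    - {"linear":[0,0.2,0],"twist":[0,0,0]}
    - {"linear":[0,0.2,0],"twist":[0,0,0]}

```text
clock: 27.55
eef_pos: [0.4668, -0.193, 0.0428]
ee_rot: [[0.407, 0.914, 0.0], [0.914, -0.407, -0.0], [-0.0, 0.0, -1.0]]
force: [-1.6, -0.8, 1.3]
width: 0.0002
```

```bash
cat > sl.py <<'E'
import sys
from h import *
import subprocess
E
python3 snap.py scene k3;python3 snap.py side k3s;python3 - <<'E'
import cv2
a=cv2.imread('pics/k3_raw.png')[120:240,70:210]
cv2.imwrite('pics/k3z.png',cv2.resize(a,None,fx=5,fy=5,interpolation=2))
E
```

```text
27.55 [ 0.4668 -0.193   0.0428] [[0.4067, 0.9136, 0.0], [0.9136, -0.4067, -0.0001], [-0.0001, 0.0001, -1.0]] 0.00024335829906084182 [-1.6  -0.83  1.28]
27.6 [ 0.4672 -0.1933  0.0429] [[0.4067, 0.9135, 0.0007], [0.9135, -0.4067, -0.0005], [-0.0002, 0.0009, -1.0]] 0.0004031852708782786 [-1.86 -0.09  0.85]
```

View pics/k3z.png

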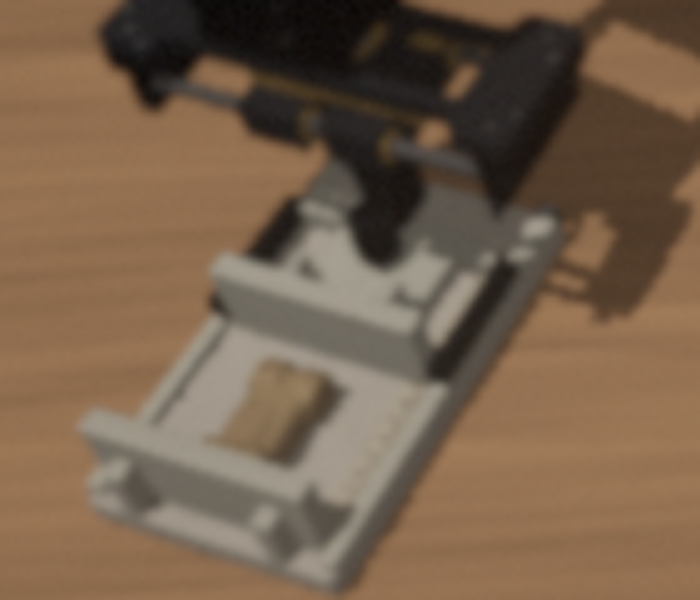

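Request:
jog_arm:
  rows:
    - {"linear":[0,0.1,0],"twist":[0,0,0]}
    - {"linear":[0,0.1,0],"twist":[0,0,0]}
    - {"linear":[0,0.1,0],"twist":[0,0,0]}
    - {"linear":[0,0.1,0],"twist":[0,0,0]}
    - {"linear":[0,0.1,0],"twist":[0,0,0]}
    - {"linear":[0,0.1,0],"twist":[0,0,0]}
    - {"linear":[0,0.1,0],"twist":[0,0,0]}
    - {"linear":[0,0.1,0],"twist":[0,0,0]}
    - {"linear":[0,0.1,0],"twist":[0,0,0]}

```text
clock: 28.55
eef_pos: [0.4749, -0.1966, 0.0428]
ee_rot: [[0.407, 0.914, -0.0], [0.914, -0.407, -0.0], [-0.0, 0.0, -1.0]]
force: [-2.5, -1.1, 0.8]
width: 0.0004
```

```bash
python3 snap.py scene k4;python3 snap.py side k4s; python3 - <<'E'
import cv2
a=cv2.imread('pics/k4_raw.png')[150:240,80:190]
cv2.imwrite('pics/k4z.png',cv2.resize(a,None,fx=6,fy=6,interpolation=2))
a=cv2.imread('pics/k4s_raw.png')[225:335,240:370]
cv2.imwrite('pics/k4sz.png',cv2.resize(a,None,fx=5,fy=5,interpolation=2))
E
```

```text
28.55 [ 0.4749 -0.1966  0.0428] [[0.4067, 0.9135, -0.0], [0.9135, -0.4067, -0.0001], [-0.0001, 0.0, -1.0]] 0.0003626906956301221 [-2.52 -1.1   0.83]
28.6 [ 0.4751 -0.1967  0.0428] [[0.4068, 0.9135, 0.0003], [0.9135, -0.4068, -0.0002], [-0.0001, 0.0004, -1.0]] 0.000588806909926112 [-2.32 -0.99  0.93]
```

View pics/k4z.png

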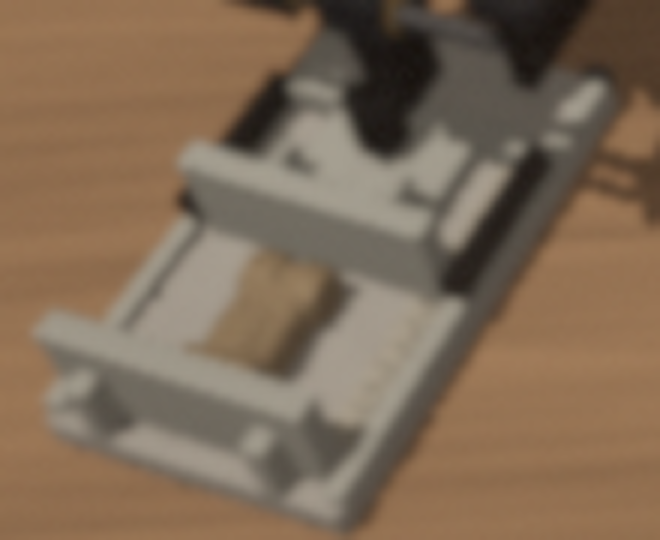

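View pics/k4sz.png

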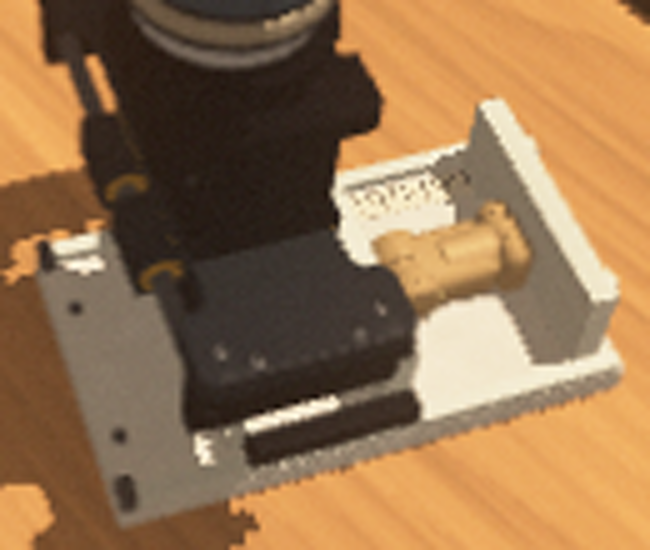

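Request:
jog_arm:
  rows:
    - {"linear":[0,0.1,0],"twist":[0,0,0]}
    - {"linear":[0,0.1,0],"twist":[0,0,0]}
    - {"linear":[0,0.1,0],"twist":[0,0,0]}
    - {"linear":[0,0,0],"twist":[0,0,0]}

```text
clock: 29.05
eef_pos: [0.4778, -0.1979, 0.0428]
ee_rot: [[0.407, 0.914, 0.0], [0.914, -0.407, -0.0], [-0.0, 0.0, -1.0]]
force: [-2.3, -0.9, 0.1]
width: 0.0005
```

Request:
jog_arm:
  rows:
    - {"linear":[0,0.05,0],"twist":[0,0,0]}
    - {"linear":[0,0.05,0],"twist":[0,0,0]}
    - {"linear":[0,0,0],"twist":[0,0,0]}

```text
clock: 29.35
eef_pos: [0.4785, -0.1982, 0.0428]
ee_rot: [[0.407, 0.914, 0.0], [0.914, -0.407, -0.0], [-0.0, 0.0, -1.0]]
force: [-2.7, -1.9, 0.9]
width: 0.0005
```

Request:
jog_arm:
  rows:
    - {"linear":[0,0.05,0],"twist":[0,0,0]}
    - {"linear":[0,0.05,0],"twist":[0,0,0]}
    - {"linear":[0,0,0],"twist":[0,0,0]}

```text
clock: 29.65
eef_pos: [0.4795, -0.1986, 0.0428]
ee_rot: [[0.407, 0.914, 0.0], [0.914, -0.407, -0.0], [-0.0, 0.0, -1.0]]
force: [-2.8, -2.0, -0.1]
width: 0.0008
```

Request:
jog_arm:
  rows:
    - {"linear":[0,0.05,0],"twist":[0,0,0]}
    - {"linear":[0,0.05,0],"twist":[0,0,0]}
    - {"linear":[0,0,0],"twist":[0,0,0]}

```text
clock: 29.95
eef_pos: [0.4804, -0.199, 0.0428]
ee_rot: [[0.407, 0.914, 0.0], [0.914, -0.407, -0.0], [-0.0, 0.0, -1.0]]
force: [-1.8, -0.9, 1.7]
width: 0.0004
```

```bash
python3 snap.py scene k5; python3 - <<'E'
import cv2
a=cv2.imread('pics/k5_raw.png')[150:240,80:190]
cv2.imwrite('pics/k5z.png',cv2.resize(a,None,fx=6,fy=6,interpolation=2))
E
```

```text
29.95 [ 0.4804 -0.199   0.0428] [[0.4068, 0.9135, 0.0002], [0.9135, -0.4068, -0.0001], [-0.0, 0.0002, -1.0]] 0.0004117894050156601 [-1.76 -0.9   1.69]
```

View pics/k5z.png

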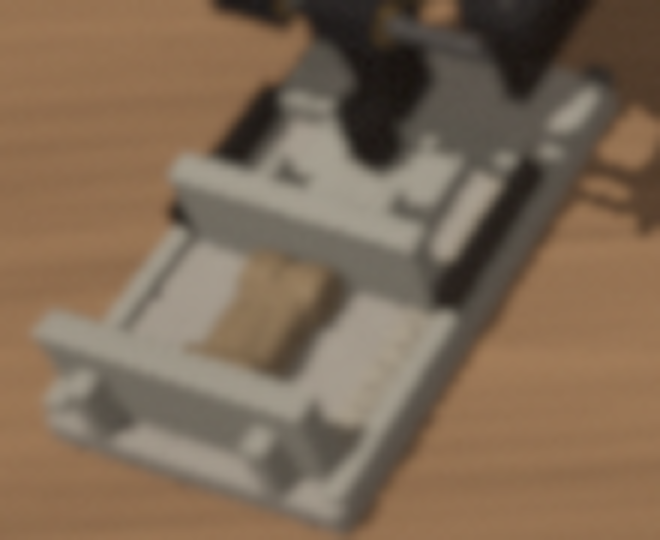

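Request:
jog_arm:
  rows:
    - {"linear":[0,0.05,0],"twist":[0,0,0]}
    - {"linear":[0,0,0],"twist":[0,0,0]}
    - {"linear":[0,0,0],"twist":[0,0,0]}

```text
clock: 30.3
eef_pos: [0.4809, -0.1992, 0.0429]
ee_rot: [[0.407, 0.914, 0.0], [0.914, -0.407, -0.0], [-0.0, 0.0, -1.0]]
force: [-1.9, -2.0, 0.8]
width: 0.0006
```

Request:
jog_arm:
  rows:
    - {"linear":[0,0.05,0],"twist":[0,0,0]}
    - {"linear":[0,0,0],"twist":[0,0,0]}
    - {"linear":[0,0,0],"twist":[0,0,0]}

```text
clock: 30.6
eef_pos: [0.4811, -0.1993, 0.0428]
ee_rot: [[0.407, 0.914, -0.0], [0.914, -0.407, 0.0], [-0.0, -0.0, -1.0]]
force: [-2.3, -1.4, 0.5]
width: 0.0004
```

Request:
jog_arm:
  rows:
    - {"linear":[0,0.05,0],"twist":[0,0,0]}
    - {"linear":[0,0,0],"twist":[0,0,0]}
    - {"linear":[0,0,0],"twist":[0,0,0]}

```text
clock: 30.9
eef_pos: [0.4812, -0.1994, 0.0428]
ee_rot: [[0.407, 0.914, -0.001], [0.914, -0.407, 0.0], [0.0, -0.001, -1.0]]
force: [-4.5, -1.9, 1.5]
width: 0.0004
```

Request:
jog_arm:
  rows:
    - {"linear":[0,0.05,0],"twist":[0,0,0]}
    - {"linear":[0,0,0],"twist":[0,0,0]}
    - {"linear":[0,0,0],"twist":[0,0,0]}

```text
clock: 31.2
eef_pos: [0.4813, -0.1994, 0.0428]
ee_rot: [[0.407, 0.914, -0.002], [0.914, -0.407, 0.001], [0.0, -0.002, -1.0]]
force: [-4.8, -1.6, 3.1]
width: 0.0004
```

The TCP has stalled while force rose from about 2 to 4–5 N, so the slide touches the bone. Back off and look.

Request:
jog_arm:
  rows:
    - {"linear":[0,-0.2,0],"twist":[0,0,0]}
    - {"linear":[0,-0.6,0],"twist":[0,0,0]}
    - {"linear":[0,-0.7,0],"twist":[0,0,0]}
    - {"linear":[0,0,-2],"twist":[0,0,0]}
    - {"linear":[0,0,-4],"twist":[0,0,0]}
    - {"linear":[0,0,-4],"twist":[0,0,0]}
    - {"linear":[-4,3,-3],"twist":[0,0,0]}
    - {"linear":[0,4,0],"twist":[0,0,0]}
    - {"linear":[4,4,0],"twist":[0,0,0]}
    - {"linear":[0,3,0],"twist":[0,0,0]}
    - {"linear":[0,0,0],"twist":[0,0,0]}
    - {"linear":[0,0,0],"twist":[0,0,0]}

```text
clock: 32.4
eef_pos: [0.5882, -0.2453, 0.1678]
ee_rot: [[0.406, 0.914, -0.001], [0.914, -0.406, 0.001], [0.0, -0.002, -1.0]]
force: [-0.6, -0.5, -0.5]
width: 0.0006
```

```bash
python3 snap.py wrist f1; python3 snap.py side f1s; python3 - <<'E'
import cv2
a=cv2.imread('pics/f1s_raw.png')[225:335,240:370]
cv2.imwrite('pics/f1sz.png',cv2.resize(a,None,fx=5,fy=5,interpolation=2))
a=cv2.imread('pics/f1_raw.png')[0:200,150:370]
cv2.imwrite('pics/f1z.png',cv2.resize(a,None,fx=3,fy=3,interpolation=2))
E
```

```text
32.4 [ 0.5882 -0.2453  0.1678] [[0.4062, 0.9138, -0.0012], [0.9138, -0.4062, 0.0011], [0.0005, -0.0015, -1.0]] 0.0006277973449570854 [-0.58 -0.46 -0.55]
32.45 [ 0.5873 -0.2451  0.1678] [[0.4066, 0.9136, -0.0021], [0.9136, -0.4066, 0.0016], [0.0006, -0.0025, -1.0]] 0.00036115321789140036 [-0.84  0.65 -0.02]
```

View pics/f1z.png

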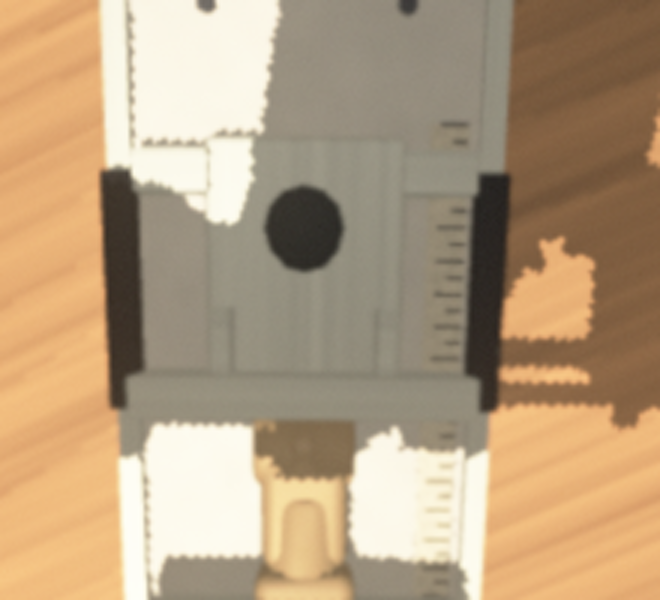

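View pics/f1sz.png

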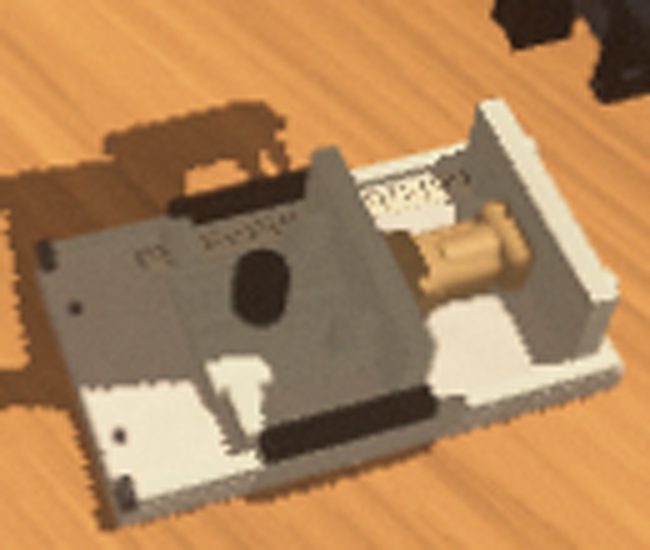

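Request:
jog_arm:
  rows:
    - {"linear":[0,3,0],"twist":[0,0,0]}
    - {"linear":[0,3.5,0],"twist":[0,0,0]}
    - {"linear":[0,1.5,0],"twist":[0,0,0]}
    - {"linear":[0,0,0],"twist":[0,0,0]}
    - {"linear":[0,0,0],"twist":[0,0,0]}

```text
clock: 33.0
eef_pos: [0.6599, -0.2779, 0.168]
ee_rot: [[0.407, 0.913, -0.002], [0.913, -0.407, 0.001], [0.0, -0.003, -1.0]]
force: [-0.9, 0.3, -0.2]
width: 0.0002
```

```bash
python3 snap.py wrist f2; python3 snap.py scene f2c; python3 - <<'E'
import cv2
from h import *;import pickle
a=cv2.imread('pics/f2_raw.png')[0:150,170:340]
cv2.imwrite('pics/f2z.png',cv2.resize(a,None,fx=4,fy=4,interpolation=2))
c,s=pickle.load(open('pics/f1.pkl','rb'))
k=plane(c,[((304+.5)/3-.5+150,(227+.5)/3-.5)],.06)[0];u=np.array([-.9135,.4067])
e=np.array([.6055,-.2555]);print('slide reading est',(k[:2]-e)@u-.052,k)
E
```

```text
33.0 [ 0.6599 -0.2779  0.168 ] [[0.4071, 0.9134, -0.0024], [0.9134, -0.4071, 0.0015], [0.0004, -0.0028, -1.0]] 0.00017104278662277554 [-0.93  0.26 -0.19]
33.05 [ 0.6598 -0.2777  0.1681] [[0.4071, 0.9134, -0.0025], [0.9134, -0.4071, 0.0016], [0.0004, -0.0029, -1.0]] 0.00039446264790524686 [ 0.01 -0.11  0.27]
slide reading est 0.06332621874212002 [ 0.50026292 -0.20831006  0.06      ]
```

View pics/f2z.png

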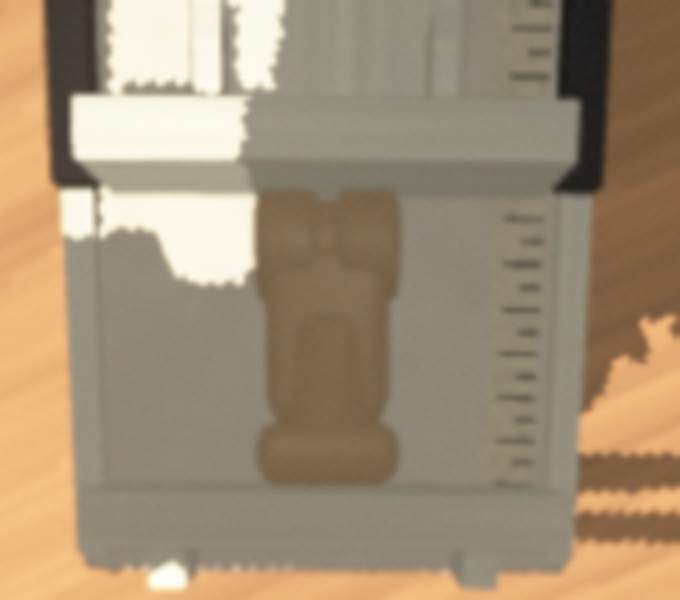

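View pics/f2c.png

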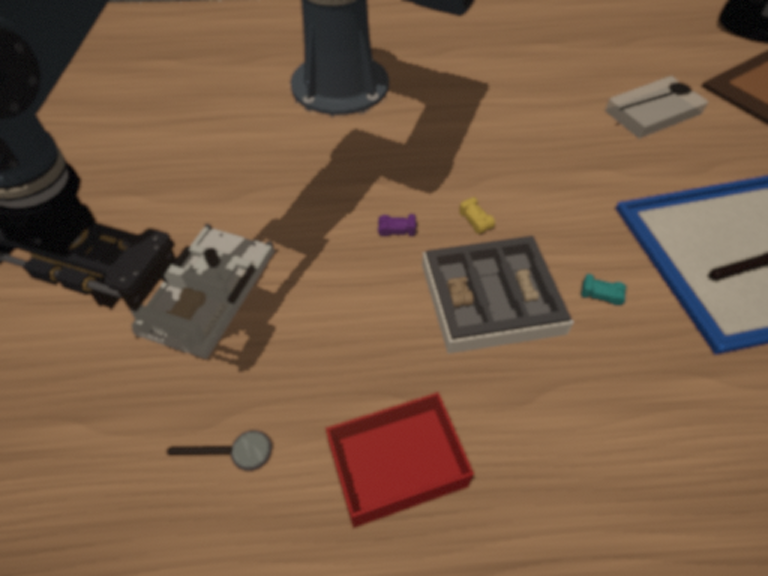

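The bone lies straight, with its squared end at the end plate (row about 485) and both condyles at the slide face (row about 190). The bystanders are where they were. Handing in.

```bash
python3 -c "
from station import bot,monitor
print(monitor.state()['clock'],bot.job_done())"
```

```text
the job is handed in; nothing more can be done
33.1 None
```

I measured the longest bone and handed the job in at 33.1 s. It lies lengthways on the board with its squared upper end against the end plate, and the slide just touches its lower end.

**What I did:**
- I lifted the bone out of the middle cut-out by its ends and set it down on the bare table. I then took it again across the shaft.
- I laid it on the board and pressed it against the end plate with about 5 N before letting go.
- I pushed the slide up from behind the knob in 0.5 mm steps. It stopped with the push force up from about 2 N (the slide's own friction) to about 5 N, and I backed away.

**What the last checks showed:**
- In the last pictures the bone is straight and meets both faces. The other two bones, the red box and the magnifier are where they were, and the robot touches nothing.
- The slide reading, worked out from the knob's position in the picture, is about 63.3 mm, give or take about 2 mm. The gripper measured about 63.7 mm across the bone's ends in the tray.

**What didn't go cleanly:**
- The bone met the board at 6–9 N and dragged for a few millimetres. I raised the arm about 1 mm before the final push.
- The grip on the shaft first read 29.5 mm, then settled to about 27.5 mm when the bone met the board.

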